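# Knock a stuck drive hub out of its seat

## Task

The blue drive hub is stuck in the raised seat. With the red C-shaped tool, reach under the seat, feel gently for the off-centre guide hole with the rod, forcing nothing, and push the rod up through it until the hub stands clearly proud of the seat. Then stand the tool upright back on the black mat and stand the hub upright in the green tray; leave the bottle, the tin and the wrench where they are.

Things in the scene. Friction and masses are not known exactly. Their poses are not given: they have to be found in the camera images.
- seat: Fixed raised hub seat, a bridge open to the front (its -x side, facing the robot) and back: aluminium block 100 (x) by 110 (y) mm on two grey side legs. Origin on the bench under the pocket's centre. Top face 118 mm above the bench; only its legs and the guide bush reach below 80 mm. Passage under it 90 mm wide in y. 30 N or more of the tool against the seat or its bush damages it.
- seat_mouth (a point): Centre of the round pocket's mouth, in the seat's top face (118 mm above the bench). Pocket 41.6 mm across, 28 mm deep, its floor 90 mm above the bench with a 25 mm round opening for the rod. Two sprung rubber grippers in the pocket's x walls, 4 to 16 mm above the floor, hold the hub by friction.
- bush_mid (a point): Point of the seat straight below the pocket's centre, 70 mm above the bench: NOT the hole. An eccentric brass guide bush (44 mm square, 8 mm thick, underside at 70 mm) hangs here, unseen from above. Its hole, 13 mm across for the 10 mm rod, has its centre 5 mm off this point, in any direction, new each time and not measured: feel round that circle from below.
- bush_feel (a point): Point at the upper face of the bush, 78 mm above the bench, below the pocket's centre. How it feels: the bush is rubber-mounted; pressed up from below beside the hole it gives 1 mm per 4 N, at most 6 mm, and does not turn or shift. In the hole the rod rises freely 20 mm from the bush's underside until it meets the hub's underside.
- hub: Stuck drive hub: blue plastic plug 40 mm across, 26 mm tall, flat underside, white and black rings on top; about 0.1 kg. Origin at the centre of its underside. Starts on the pocket floor, top 2 mm below the seat's top face. Friction holds it (a push of about 4 to 18 N frees it), and keeps it where it is left while its underside is below the grippers. Proud enough: top at least 8 mm above the seat.
- tool: Loose red C-shaped knockout tool, 204 mm tall, about 0.35 kg, standing upright on its foot on the mat. Origin at the foot's underside, straight below rod and handle. The C is open towards +x: upright spine on its -x side (x -82 to -68 mm). Foot x -85 to +20 mm, 44 mm wide, 8 mm thick. Upper arm 20 mm wide, 140 to 154 mm high, from the spine over the rod to x = +14 mm.
- rod_tip (a point): Centre of the rod's tip, 60 mm above the tool's origin. Steel rod 10 mm across, standing up from the foot, flat tip with a 1 mm chamfer. Lifting the tool by its handle pushes the rod up.
- tool_handle (a point): On the axis of the black handle, 180 mm above the tool's origin, in line above the rod: a good height to grip. Handle: upright bar 16 by 16 mm square, faces along the tool's x and y, from 154 to 204 mm.
- mat: Fixed black rubber mat 180 (x) by 140 (y) by 4 mm; origin at the centre of its underside. The tool starts on it and must end on it, its origin within 60 mm of the mat's centre.
- tray: Open green tray 170 (x) by 150 (y) by 28 mm, walls and floor 4 mm; origin at the centre of its underside. Heavy enough to stay put.
- detergent: Orange detergent bottle, 72 mm across, 190 mm tall; bystander. Origin at the centre of its underside.
- tin: Tin 60 mm across, 70 mm tall; bystander. Origin at the centre of its underside.
- wrench: Wrench lying flat along its x axis; bystander.
Not all that is in view belongs to the job. There is more than one size of the seat; the one meant has the size given above.

How it is judged (in metres and radians):
On the way, in this order (a step that is already met when the one before it is completed fails the run):
1. the rod has come up through the guide hole and touches the hub from below (z of rod_tip in the frame of seat above 0.085 m and horizontal distance between rod_tip and seat_mouth below 0.014 m and contact force between tool and hub above 0.5 N), for 0.05 s.
2. the hub has been pushed up by the rod until its top stands at least 8 mm above the seat's top face (z of rod_tip in the frame of seat above 0.095 m and horizontal distance between rod_tip and seat_mouth below 0.014 m and z of hub in the frame of seat above 0.1 m and horizontal distance between hub and seat_mouth below 0.01 m), for 0.2 s.
At the end, for the whole second after the job is handed in: The hub stands upright (within 0.15 rad) and still on the floor of the green tray, inside its walls; the tool stands upright (within 0.1 rad) and still on the black mat, its origin within 60 mm of the mat's centre; both are released (x of hub in the frame of tray between -0.075 and 0.075 m and y of hub in the frame of tray between -0.065 and 0.065 m and z of hub in the frame of tray below 0.01 m and angle between hub's own z axis and vertical below 0.15 rad and linear speed of each of hub, tool below 0.02 m/s and horizontal distance between tool and mat below 0.06 m and z of tool in the frame of mat below 0.009 m and angle between tool's own z axis and vertical below 0.1 rad); the robot touches nothing.
It fails at once if the tool is forced against the seat or its guide bush (30 N or more) (contact force between tool and seat above 30 N).
It fails at once if the bottle, the tin or the wrench is moved more than 25 mm (distance of any of detergent, tin, wrench from where it was at the start of the episode above 0.025 m).
It also fails if it takes over 72 s, if anything falls off the work surface, if the arm or the gripper's body presses on something with over 40 N, if the wrist force passes 120 N, or if a joint passes its speed limit or range.

## Robot

A 6-joint arm with a two-finger parallel gripper is mounted at the origin on the work surface. World frame = base frame: x ahead of the robot, y to its left, z up, the work surface at z = 0. Lengths are in m, angles in degrees, forces in N, time in s.
With the tool pointing down it reaches from about 0.425 to 0.925 m from the base axis. Payload 12.5 kg.
Tool frame: the origin (TCP) lies at the very end of the fingers, on their centre line; the grasp point (between the pads) lies 19 mm behind it; y points along the fingers, z is the direction in which the jaws open and shut, and the axes are right-handed (so a half turn about y gives the same grasp; the last joint's range is limited). The gripper opens to 85 mm and grips with 20 to 120 N. Pads are 22 mm wide; open, the fingers measure 114 mm over their backs; the gripper's body (76 mm by 85 mm) begins 54 mm behind the grasp point. The pads swing forward as they close: fully open they stand 13 mm farther back than shut.
Start: joints at [-77.212, 28.126, 89.318, -0, 62.55, -6.05], TCP at [0.202, -0.592, 0.231] pointing down, gripper open.
Joint ranges: [-177.58, 177.58], [-47.91, 125.51], [2.72, 160], [-65.01, 245.01], [3.68, 167.84], [-153.87, 153.87]. Speed limits (degrees/s): [127.2, 127.2, 159.86, 180, 180, 180].

## Interface

Orientations are given as a 3x3 rotation matrix whose columns are the frame's x, y, z axes.
In Python, from workcell import ctrl gives the robot as it stands.
- The arm moves only by the tool jog_arm, never from a script. Its argument "moves" is a list that holds one entry, the list of rows, each a list of 7 numbers: the opening, from 0 (shut) to 1 (fully open), then the shift along the world's x, y, z scaled (see below), then the turn, a rotation vector about the world's x, y, z scaled (see below). A call has exactly 5 rows; each row is the pose to reach, as a shift and turn from the pose commanded when the call began; what a row does not reach only later rows make up. The controller multiplies each number of a shift by 0.25 m and each number of a turn by 0.5 rad. A row lasts 1/8 s, in which the tool goes at most 62.5 mm and 10.7 degrees, less where a joint would pass 70% of its speed; a pose out of reach is approached as far as the arm can. A call with a number of a shift or a turn outside -1 to 1 is refused whole. A call with a gripper value outside its range is refused whole. The fingers move at their own pace and stop on an object; "squeeze" is the grip in N (left out, the last holds). Time passes only in rows, so rows that repeat a pose let the fingers close, or fill a call up. It gives the time, the measured TCP pose, the force and the opening at its end, in the units of the state.
- ctrl.read_state(): the state, without advancing time (a new reading comes with each control period).
- ctrl.get_image(name): name is "side" or "top" or "wrist"; returns the picture (480x640x3 uint8, blue, green, red); there is no depth.
- ctrl.camera_info(name): a dict with "fx", "fy", "cx", "cy" (pixels), "k1" (the pictures are not rectified: a ray, as slopes to the right and down, at radius r is drawn at 1 + k1 r^2 times it, then the intrinsics apply), "xyz" and "orientation" of the camera in the world. Camera axes: x right, y up, looking along -z (the intrinsics and any distortion apply to the point x, -y, -z); pixel columns grow to the right and rows downward; lengths in m; the calibration is good to about 2 mm. A picture is of the moment at which its call begins: read the wrist's pose just before it. camera_info takes no time and is no camera call; for the wrist camera it gives the pose at the moment of the call.
- ctrl.job_done(): hands the job in, once; it reports no verdict.
The state is a dict: "t": time; "joint_positions": joint angles; "joint_velocities": joint speeds; "tau": joint torques, N m; "eef_pos": TCP position; "ee_rot": TCP orientation; "wrist_force": force on the tool from outside, world axes, zero at the start; "moment": the same for the moment, N m; "finger_gap": finger opening in m.
Only numpy, scipy, OpenCV 4.12 (cv2) and the standard library are available. Lean on these libraries where they do the work, as an engineer would, in place of code of your own. Each camera call takes 0.05 s, during which the arm holds its last target.

## Working session

There is one attempt and no reset: what is moved stays moved. The work goes in short steps, Python scripts to look and compute and a tool call to move; the robot and the scene stay as the last step left them, time stands still between calls to the robot, and variables do not carry over. Pictures are saved under pics/ and viewed, and the job is handed in when it is done.

Besides the shell and the picture viewer there is one more tool, called after "Call:" as name(argument=value, ...) on one line, values as JSON. jog_arm: Moves the arm, as the interface text tells. Shifts and turns lie within -1 to 1; 1 stands for 0.25 m of shift or 0.5 rad of turn. Its arguments: {"type":"object","properties":{"moves":{"type":"array","items":{"type":"array","items":{"type":"array","items":{"type":"number"}}}},"squeeze":{"type":"number"}},"required":["moves"]}

```bash
ls; mkdir -p pics; python3 - <<'E'
from workcell import ctrl
import cv2
s=ctrl.read_state();print(s)
for n in("side","top","wrist"):
    print(n,ctrl.camera_info(n));cv2.imwrite(f"pics/{n}0.png",ctrl.get_image(n))
E
```

```text
pics
{'t': 0.0, 'joint_positions': array([-7.72121726e+01,  2.81633747e+01,  8.93514302e+01,  2.36555752e-04,
        6.25508016e+01, -6.04884822e+00]), 'joint_velocities': array([ 0.0635271 ,  0.05912398, -0.03162625, -0.09155068,  0.00140512,
       -0.02805394]), 'tau': array([-1.64798789e-04, -6.18446875e+01, -2.61595398e+01, -1.56484703e-04,
        4.06836232e-03, -2.42770847e-05]), 'eef_pos': array([ 0.20177932, -0.59127474,  0.23072828]), 'ee_rot': array([[-9.46443411e-01, -2.49873843e-04,  3.22869644e-01],
       [-3.22869717e-01,  1.11745941e-03, -9.46442760e-01],
       [-1.24302433e-04, -9.99999344e-01, -1.13828880e-03]]), 'wrist_force': array([ 0.34134621,  0.39938078, -0.35436754]), 'moment': array([-0.05793611,  0.01327113,  0.02237174]), 'finger_gap': 0.08569589728753388}
side {'fx': 535.5246949477635, 'fy': 535.5246949477635, 'cx': 317.6022855846607, 'cy': 236.9092956556436, 'k1': -0.04486870724374024, 'xyz': array([ 0.49163946, -0.71621401,  0.84515809]), 'orientation': array([[ 0.99563016,  0.07209195, -0.05935774],
       [-0.09307802,  0.71467934, -0.69323151],
       [-0.00755466,  0.69572709,  0.71826648]])}
top {'fx': 599.2025569895723, 'fy': 599.2025569895723, 'cx': 320.5466495403199, 'cy': 245.56045810599295, 'k1': -0.03039513586016094, 'xyz': array([0.36094152, 0.01722262, 1.35799626]), 'orientation': array([[-2.52450673e-02,  9.84362967e-01, -1.74333690e-01],
       [-9.99680983e-01, -2.49954660e-02,  3.62754095e-03],
       [-7.86734840e-04,  1.74369652e-01,  9.84679951e-01]])}
wrist {'fx': 378.00695291724446, 'fy': 378.00695291724446, 'cx': 325.6976604903103, 'cy': 245.70809034606665, 'k1': 0.022738254687995927, 'xyz': array([ 0.27760665, -0.56507751,  0.37389651]), 'orientation': array([[ 0.32396147,  0.89827814,  0.29689282],
       [-0.9460688 ,  0.30814888,  0.09999041],
       [-0.00166799, -0.31327407,  0.94966129]])}
```

View pics/side0.png

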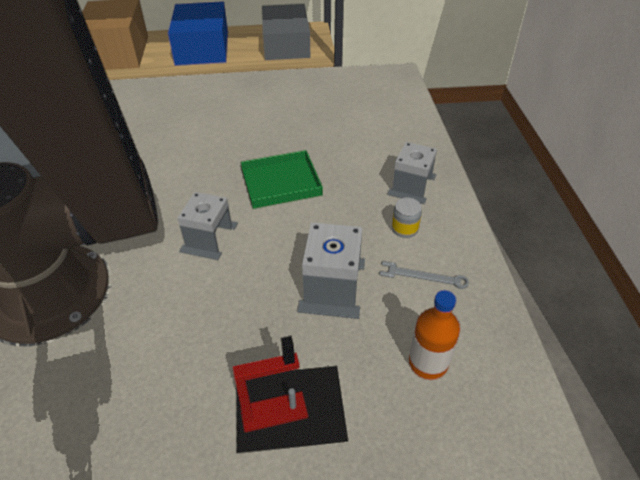

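View pics/top0.png

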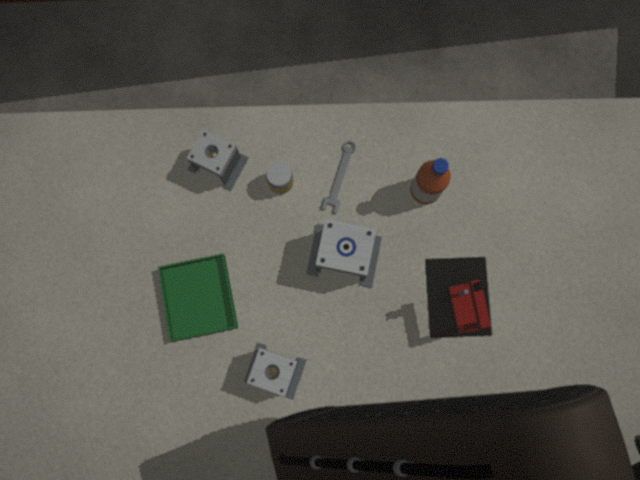

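View pics/wrist0.png

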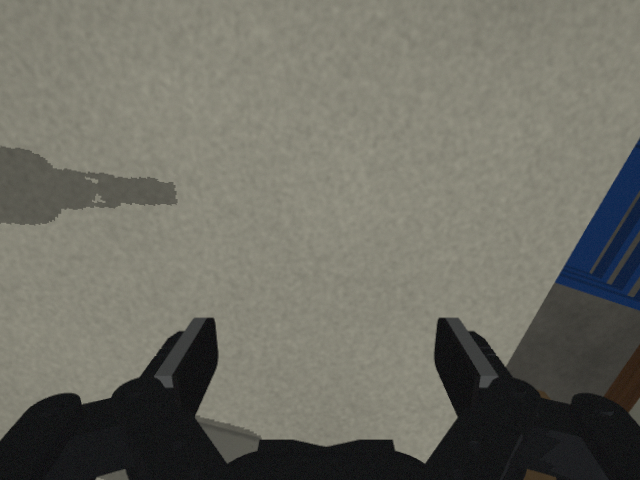

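Seat candidates (top view): (212,153) empty, (272,372) empty, and (346,247) bigger with the blue hub. The last fits; I'll confirm this in a crop and by measured size.

```bash
cat > h.py <<'E'
import numpy as np, cv2
from workcell import ctrl
def ray(ci,u,v):
    x=(u-ci['cx'])/ci['fx'];y=(v-ci['cy'])/ci['fy']
    K=np.array([[ci['fx'],0,ci['cx']],[0,ci['fy'],ci['cy']],[0,0,1]])
    p=cv2.undistortPoints(np.array([[[u,v]]],float),K,np.array([ci['k1'],0,0,0,0]))[0,0]
    return np.array(ci['orientation'])@np.array([p[0],-p[1],-1.])
def plane(ci,u,v,z):
    d=ray(ci,u,v);o=np.array(ci['xyz']);return o+d*(z-o[2])/d[2]
def proj(ci,P):
    q=np.array(ci['orientation']).T@(np.array(P)-ci['xyz']);x,y=q[0]/-q[2],-q[1]/-q[2];k=1+ci['k1']*(x*x+y*y)
    return np.array([ci['cx']+ci['fx']*x*k,ci['cy']+ci['fy']*y*k])
def two(ca,a,cb,b):
    da,db=ray(ca,*a),ray(cb,*b);oa,ob=np.array(ca['xyz']),np.array(cb['xyz'])
    t=np.linalg.lstsq(np.c_[da,-db],ob-oa,rcond=None)[0];p,q=oa+da*t[0],ob+db*t[1];return (p+q)/2,np.linalg.norm(p-q)
E
python3 - <<'E'
import cv2,numpy as np
t=cv2.imread('pics/top0.png');s=cv2.imread('pics/side0.png')
def crop(im,x,y,w,h,k): return cv2.resize(im[y:y+h,x:x+w],None,fx=k,fy=k,interpolation=cv2.INTER_CUBIC)
a=np.hstack([crop(t,300,205,100,90,4),crop(s,290,210,100,90,4)])
b=np.hstack([crop(t,410,240,100,110,4),crop(s,225,330,125,137,3.2)[:440,:400]])
cv2.imwrite('pics/c1.png',a);cv2.imwrite('pics/c2.png',b)
E
```

```text
Traceback (most recent call last):
ValueError: all the input array dimensions except for the concatenation axis must match exactly, but along dimension 0, the array at index 0 has size 440 and the array at index 1 has size 438
```

```bash
python3 - <<'E'
import cv2,numpy as np
t=cv2.imread('pics/top0.png');s=cv2.imread('pics/side0.png')
def crop(im,x,y,w,h,k): return cv2.resize(im[y:y+h,x:x+w],None,fx=k,fy=k,interpolation=cv2.INTER_CUBIC)
a=np.hstack([crop(t,300,205,100,90,4),crop(s,290,210,100,90,4)])
b=np.hstack([crop(t,410,240,100,110,4),crop(s,230,330,100,110,4)])
cv2.imwrite('pics/c1.png',a);cv2.imwrite('pics/c2.png',b)
E
```

```text
(no output)
```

View pics/c1.png

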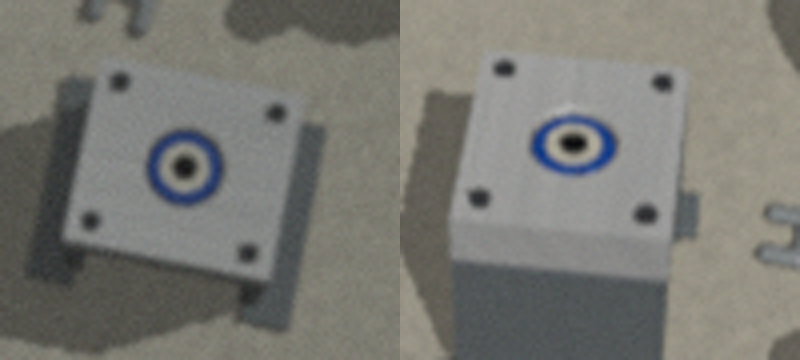

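View pics/c2.png

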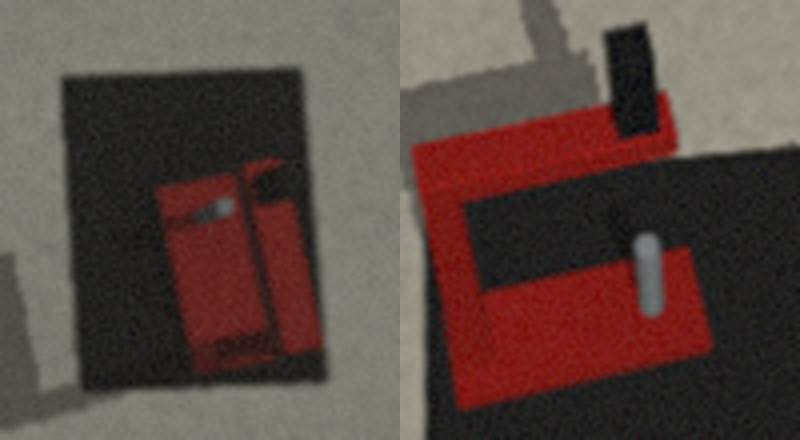

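Crop shows the blue hub (ring centre top px ≈(346,247), side ≈(333,246)) in the large seat. The red tool stands on the mat, rod tip at top ≈(466,291) and side ≈(292,390).

```bash
python3 - <<'E'
from h import *
ct,cs=ctrl.camera_info('top'),ctrl.camera_info('side')
T=lambda x,y,ox,oy:(x/4+ox-.375,y/4+oy-.375)
st=[T(*p,300,205) for p in[(120,81),(277,113),(249,254),(91,220),(185,167)]]
ss=[T(*p,290,210) for p in[(104,68),(262,82),(246,214),(80,198),(173,144)]]
for a,b in zip(st,ss):print('seat',plane(ct,*a,.118).round(4),plane(cs,*b,.118).round(4),two(ct,a,cs,b)[0].round(4))
for pl,ps,c in((st,ss,1),):
  for n,ci,pp in(('t',ct,st),('s',cs,ss)):
    w=np.array([plane(ci,*p,.118)[:2] for p in pp[:4]]);print(n,'ctr',w.mean(0),'sizes',[np.linalg.norm(w[i]-w[(i+1)%4]) for i in range(4)],[np.degrees(np.arctan2(*(w[(i+1)%4]-w[i])[::-1])) for i in range(4)])
a=T(227,204,410,240);b=T(247,240,230,330);print('rod',plane(ct,*a,.064),plane(cs,*b,.064),two(ct,a,cs,b))
f=[plane(cs,*T(*p,230,330),.012) for p in[(290,248),(312,350),(62,408)]];print('foot side',f)
f2=[plane(ct,*T(*p,410,240),.012) for p in[(157,187),(193,373)]];print('foot top',f2)
print('foot dir',np.degrees(np.arctan2(*(f[1]-f[2])[1::-1])),np.degrees(np.arctan2(*(f2[0]-f2[1])[1::-1])))
print('handle top',plane(cs,*T(226,30,230,330),.208))
m=[plane(ct,*T(*p,410,240),.004) for p in[(62,77),(300,69),(327,380),(82,390)]];print('mat',m,np.mean(m,0))
t=cv2.imread('pics/top0.png');g=cv2.inRange(cv2.cvtColor(t,cv2.COLOR_BGR2HSV),(45,100,30),(85,255,255))
c=max(cv2.findContours(g,0,2)[0],key=cv2.contourArea);r=cv2.minAreaRect(c);print(r)
q=[plane(ct,*p,.028)[:2] for p in cv2.boxPoints(r)];print('tray',np.array(q),np.mean(q,0))
for n,uv in(('bottle',(440,166)),):print(n,plane(ct,*uv,.19))
print('bottle base side',plane(cs,430,370,0.0),'tin',plane(ct,280,172,.07),'wrench',plane(ct,330,205,.005),plane(ct,348,147,.005),'other seats',plane(ct,272,372,.1),plane(ct,212,153,.1))
E
```

```text
seat [ 0.6244 -0.0077  0.118 ] [0.5505 0.0134 0.118 ] [ 0.5817 -0.0111  0.1538]
seat [ 0.6051 -0.09    0.118 ] [ 0.6248 -0.0036  0.118 ] [ 0.5999 -0.0832  0.1971]
seat [ 0.5305 -0.0724  0.118 ] [ 0.6058 -0.086   0.118 ] [ 0.5706 -0.0748  0.1008]
seat [0.5505 0.0096 0.118 ] [ 0.5321 -0.0689  0.118 ] [0.5498 0.0077 0.0355]
seat [ 0.5774 -0.0405  0.118 ] [ 0.5779 -0.0397  0.118 ] [ 0.5775 -0.0405  0.1187]
t ctr [ 0.577603   -0.04010979] sizes [np.float64(0.08454650726298833), np.float64(0.0766447107892226), np.float64(0.08439935429808543), np.float64(0.07588696384632868)] [np.float64(-103.22138273641079), np.float64(166.75420803322675), np.float64(76.26414490909224), np.float64(-13.13236413729793)]
s ctr [ 0.57829899 -0.03628301] sizes [np.float64(0.07625736587516099), np.float64(0.08459245046829542), np.float64(0.0756729545840055), np.float64(0.08440693838027222)] [np.float64(-12.926673257529966), np.float64(-103.01535367897804), np.float64(166.93201954487225), np.float64(77.3813099617095)]
rod [ 0.48281847 -0.30111191  0.064     ] [ 0.48292961 -0.29607444  0.064     ] (array([ 0.48261
[... 490 characters left out ...]
8809, -0.36303531,  0.004     ]), array([ 0.38817852, -0.36558355,  0.004     ]), array([ 0.38641049, -0.22764924,  0.004     ])] [ 0.47576056 -0.29560374  0.004     ]
((196.7411346435547, 297.3128356933594), (75.75320434570312, 67.6238784790039), 79.59229278564453)
tray [[0.55876519 0.38154633]
 [0.58280368 0.23193546]
 [0.41568647 0.20135423]
 [0.39248343 0.34786353]] [0.48743469 0.29067489]
bottle [ 0.72558627 -0.23370021  0.19      ]
bottle base side [ 0.72934331 -0.24792219  0.        ] tin [0.75803432 0.09877634 0.07      ] wrench [ 0.69551292 -0.01211227  0.005     ] [ 0.83538274 -0.05861401  0.005     ] other seats [0.32195624 0.11916397 0.1       ] [0.79610479 0.2457014  0.1       ]
```

Call:
jog_arm(moves=[[[1,0.16,0.16,0.06,0,0,0.2],[1,0.32,0.32,0.12,0,0,0.4],[1,0.48,0.48,0.2,0,0,0.6],[1,0.64,0.64,0.28,0,0,0.8],[1,0.8,0.8,0.28,0,0,1.0]]])

```text
t: 0.78
eef_pos: [0.4032, -0.3904, 0.3028]
ee_rot: [[-0.673, 0.002, 0.739], [-0.739, -0.002, -0.673], [0.0, -1.0, 0.003]]
wrist_force: [0.2, -0.2, -0.7]
finger_gap: 0.0856
```

Call:
jog_arm(moves=[[[1,0.06,0.08,0,0,0,0.25],[1,0.12,0.16,0,0,0,0.5],[1,0.18,0.24,0,0,0,0.75],[1,0.24,0.3,0,0,0,1.0],[1,0.28,0.34,0,0,0,1.0]]])

```text
t: 1.4
eef_pos: [0.4724, -0.3058, 0.3012]
ee_rot: [[-0.24, -0.0, 0.971], [-0.971, 0.0, -0.24], [-0.0, -1.0, -0.0]]
wrist_force: [-0.1, -0.0, -0.3]
finger_gap: 0.0855
```

Call:
jog_arm(moves=[[[1,0.02,0,0,0,0,0.25],[1,0.04,0,0,0,0,0.5],[1,0.04,0,0,0,0,0.76],[1,0.04,0,0,0,0,0.76],[1,0.04,0,0,0,0,0.76]]])

```text
t: 2.02
eef_pos: [0.4818, -0.3066, 0.3013]
ee_rot: [[0.133, -0.0, 0.991], [-0.991, 0.0, 0.133], [-0.0, -1.0, -0.0]]
wrist_force: [-0.9, -0.2, -0.5]
finger_gap: 0.0854
```

```bash
python3 - <<'E'
from h import *
s=ctrl.read_state();print(s['t'],s['eef_pos'],s['ee_rot'],s['wrist_force']);ci=ctrl.camera_info('wrist')
np.save('ci1.npy',ci,allow_pickle=True)
cv2.imwrite('pics/w1.png',ctrl.get_image('wrist'))
E
```

```text
2.025 [ 0.48175272 -0.3066269   0.30127815] [[ 1.33314849e-01 -1.97276690e-05  9.91073736e-01]
 [-9.91073735e-01  4.01747885e-05  1.33314850e-01]
 [-4.24461689e-05 -9.99999999e-01 -1.41956788e-05]] [-0.85807533 -0.17860865 -0.50645362]
```

View pics/w1.png

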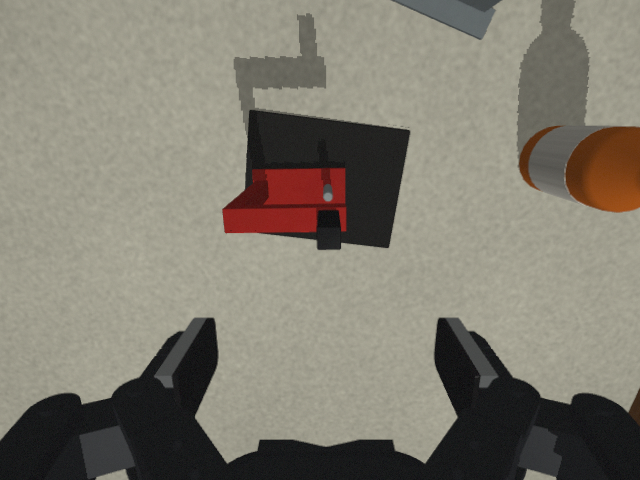

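```bash
python3 - <<'E'
import cv2
i=cv2.imread('pics/w1.png');c=i[150:260,215:375];c=cv2.convertScaleAbs(c,alpha=2,beta=20)
cv2.imwrite('pics/c3.png',cv2.resize(c,None,fx=5,fy=5,interpolation=cv2.INTER_CUBIC))
E
```

```text
(no output)
```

View pics/c3.png

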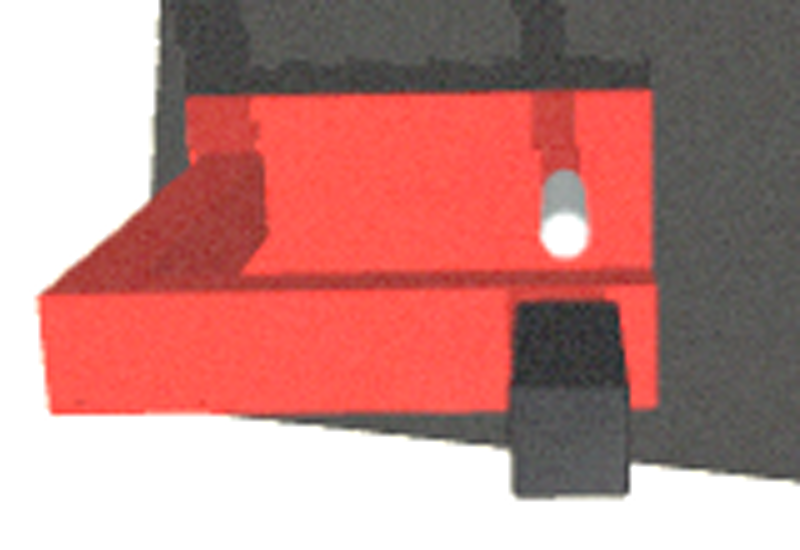

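Handle top face centre ≈ px (329,238), rod tip ≈ (328,197); the C is almost aligned with the image.

```bash
python3 - <<'E'
from h import *
ci=np.load('ci1.npy',allow_pickle=True).item()
T=lambda x,y:(x/5+215-.4,y/5+150-.4)
print('handle',plane(ci,*T(571,440),.208),'rod',plane(ci,*T(565,235),.064))
def dr(a,b,z):
    d=plane(ci,*T(*b),z)-plane(ci,*T(*a),z);return np.degrees(np.arctan2(d[1],d[0])),np.linalg.norm(d)
print(dr((50,412),(657,408),.158),dr((187,98),(650,90),.012),dr((42,296),(657,284),.158))
E
```

```text
handle [ 0.4823246  -0.29777206  0.208     ] rod [ 0.48224167 -0.29824339  0.064     ]
(np.float64(8.135030982012447), np.float64(0.09554573598393795)) (np.float64(8.740428681664373), np.float64(0.10437503207482891)) (np.float64(8.897482480795546), np.float64(0.0948886304931973))
```

Call:
jog_arm(moves=[[[1,0.002,0.034,-0.1,0,0,0.035],[1,0.002,0.034,-0.25,0,0,0.035],[1,0.002,0.034,-0.4,0,0,0.035],[1,0.002,0.034,-0.5,0,0,0.035],[1,0.002,0.034,-0.544,0,0,0.035]]])

```text
t: 2.7
eef_pos: [0.482, -0.2979, 0.1642]
ee_rot: [[0.153, -0.001, 0.988], [-0.988, 0.001, 0.153], [-0.001, -1.0, -0.001]]
wrist_force: [-0.1, -1.0, -0.2]
finger_gap: 0.0856
```

Call:
jog_arm(moves=[[[0,0,0,0,0,0,0],[0,0,0,0,0,0,0],[0,0,0,0,0,0,0],[0,0,0,0,0,0,0],[0,0,0,0,0,0,0]]], squeeze=100)

```text
t: 3.32
eef_pos: [0.4827, -0.2982, 0.1661]
ee_rot: [[0.155, 0.001, 0.988], [-0.988, -0.001, 0.155], [0.001, -1.0, 0.001]]
wrist_force: [0.0, 1.0, 6.2]
finger_gap: 0.0147
```

```bash
python3 - <<'E'
from h import *
s=ctrl.read_state();print(s['t'],s['eef_pos'],s['ee_rot'],s['wrist_force'],s['moment'],s['finger_gap'])
cv2.imwrite('pics/w2.png',ctrl.get_image('wrist'))
E
```

```text
3.325 [ 0.48268409 -0.29820446  0.16614786] [[ 1.54786533e-01  1.34125713e-03  9.87947028e-01]
 [-9.87947350e-01 -8.81659076e-04  1.54787780e-01]
 [ 1.07864268e-03 -9.99998712e-01  1.18862248e-03]] [0.0088622  0.95052972 6.15506254] [ 0.12559745  0.10852464 -0.04214169] 0.01471523762986156
```

View pics/w2.png

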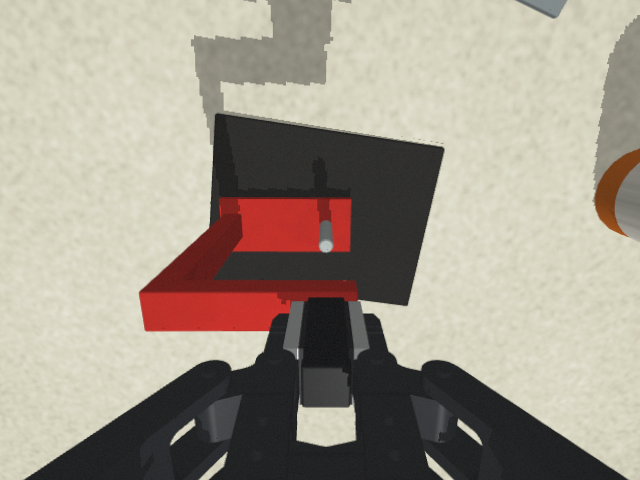

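Call:
jog_arm(moves=[[[0,0,0,0.02,0,0,0],[0,0,0,0.05,0,0,0],[0,0,0,0.08,0,0,0],[0,0,0,0.1,0,0,0],[0,0,0,0.1,0,0,0]]])

```text
t: 4.0
eef_pos: [0.4825, -0.2981, 0.1908]
ee_rot: [[0.155, 0.001, 0.988], [-0.988, -0.0, 0.155], [0.001, -1.0, 0.001]]
wrist_force: [0.0, 0.5, -3.2]
finger_gap: 0.0149
```

Call:
jog_arm(moves=[[[0,-0.04,0.1,0,0,0,-0.15],[0,-0.08,0.22,0,0,0,-0.3],[0,-0.13,0.36,0,0,0,-0.45],[0,-0.17,0.5,0,0,0,-0.6],[0,-0.17,0.6,0,0,0,-0.762]]])

```text
t: 4.62
eef_pos: [0.439, -0.1467, 0.1903]
ee_rot: [[-0.226, -0.0, 0.974], [-0.974, 0.0, -0.226], [-0.0, -1.0, -0.0]]
wrist_force: [0.4, 0.0, -2.7]
finger_gap: 0.0148
```

Call:
jog_arm(moves=[[[0,0,0.1,0,0,0,0],[0,0.01,0.25,0,0,0,0],[0,0.02,0.4,0,0,0,0],[0,0.03,0.5,0,0,0,0],[0,0.043,0.55,0,0,0,0]]])

```text
t: 5.25
eef_pos: [0.4506, -0.0095, 0.1903]
ee_rot: [[-0.222, 0.0, 0.975], [-0.975, -0.0, -0.222], [0.0, -1.0, 0.0]]
wrist_force: [-0.4, -0.3, -3.3]
finger_gap: 0.0148
```

```bash
python3 - <<'E'
from h import *
s=ctrl.read_state();print(s['t'],s['eef_pos'],s['ee_rot'],s['wrist_force'],s['moment'],s['finger_gap'])
ci=ctrl.camera_info('wrist');np.save('ci3.npy',ci,allow_pickle=True)
cv2.imwrite('pics/w3.png',ctrl.get_image('wrist'))
cv2.imwrite('pics/s3.png',ctrl.get_image('side'))
cv2.imwrite('pics/t3.png',ctrl.get_image('top'))
E
```

```text
5.25 [ 0.45058742 -0.00950993  0.19030776] [[-2.22305742e-01  3.27513011e-05  9.74977003e-01]
 [-9.74977001e-01 -7.25521636e-05 -2.22305739e-01]
 [ 6.34558888e-05 -9.99999997e-01  4.80605279e-05]] [-0.41766498 -0.27950472 -3.33568684] [-0.04829967 -0.21458959 -0.0170326 ] 0.014804875828819956
```

View pics/w3.png

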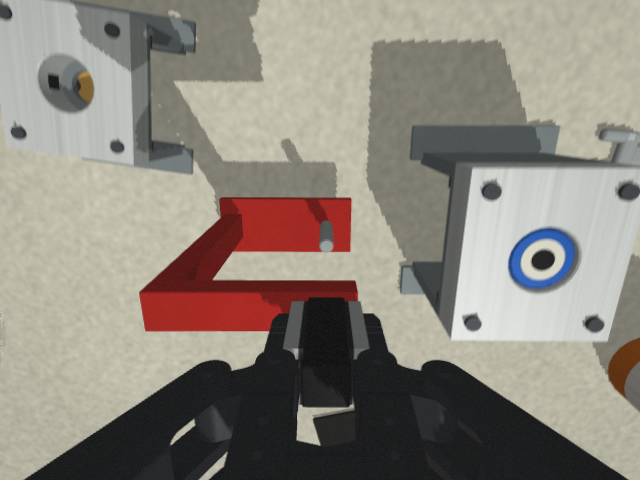

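View pics/s3.png

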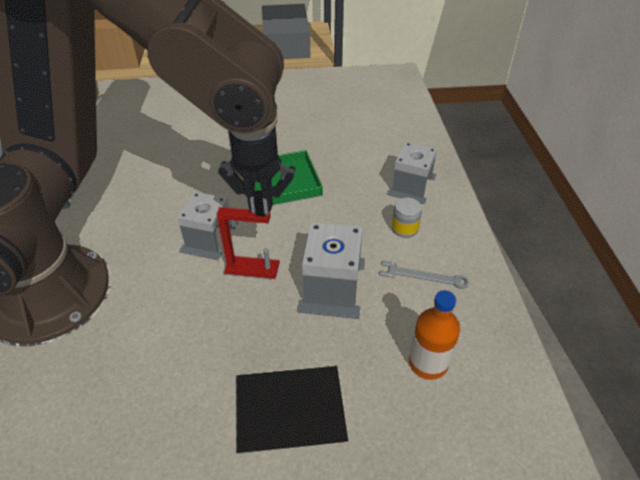

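View pics/t3.png

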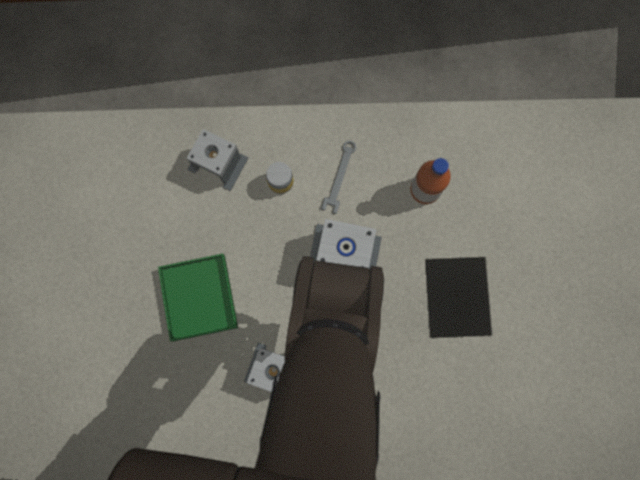

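Wrist picture: rod tip (327,246), hub rings (543,260), seat screws (492,191),(629,191),(595,324),(473,323) — a good relative measurement.

```bash
python3 - <<'E'
from h import *
i=cv2.imread('pics/w3.png');ci=np.load('ci3.npy',allow_pickle=True).item()
h=cv2.cvtColor(i,cv2.COLOR_BGR2HSV);m=cv2.inRange(h,(100,120,50),(130,255,255));m[:,:450]=0
c=max(cv2.findContours(m,0,2)[0],key=cv2.contourArea);e=cv2.fitEllipse(c);print('ring',e)
print('hub',plane(ci,*e[0],.116))
sc=[]
for p in[(492,191),(629,191),(595,324),(473,323)]:
    x,y=p;r=i[y-14:y+15,max(0,x-14):min(640,x+11)];g=cv2.cvtColor(r,cv2.COLOR_BGR2GRAY);b=cv2.inRange(g,0,90)
    M=cv2.moments(b,True);sc.append((max(0,x-14)+M['m10']/M['m00'],y-14+M['m01']/M['m00']))
print(sc);w=np.array([plane(ci,*p,.118)[:2] for p in sc]);print(w,w.mean(0))
print([np.degrees(np.arctan2(*(w[b]-w[a])[::-1])) for a,b in((0,1),(3,2),(3,0),(2,1))])
cv2.imwrite('pics/c4.png',cv2.resize(cv2.convertScaleAbs(i[190:340,130:370],alpha=1.2),None,fx=3.3,fy=3.3,interpolation=cv2.INTER_CUBIC))
print('proj of rod tip if under tcp',proj(ci,[.4506,-.0095,.0882]))
E
```

```text
ring ((541.42431640625, 258.22723388671875), (54.5064697265625, 68.150634765625), 58.85457229614258)
hub [ 0.57824156 -0.03726954  0.116     ]
[(490.9017094017094, 190.96153846153845), (628.2794117647059, 191.05882352941177), (593.6, 323.7025641025641), (471.92121212121214, 322.2)]
[[ 0.55143118  0.01138   ]
 [ 0.62614176 -0.00592969]
 [ 0.60676993 -0.0883375 ]
 [ 0.53216894 -0.07076745]] [ 0.57912795 -0.03841366]
[np.float64(-13.044687190825018), np.float64(-13.252796178095478), np.float64(76.80348518983331), np.float64(76.77149938922584)]
proj of rod tip if under tcp [326.36891624 245.69223381]
```

View pics/c4.png

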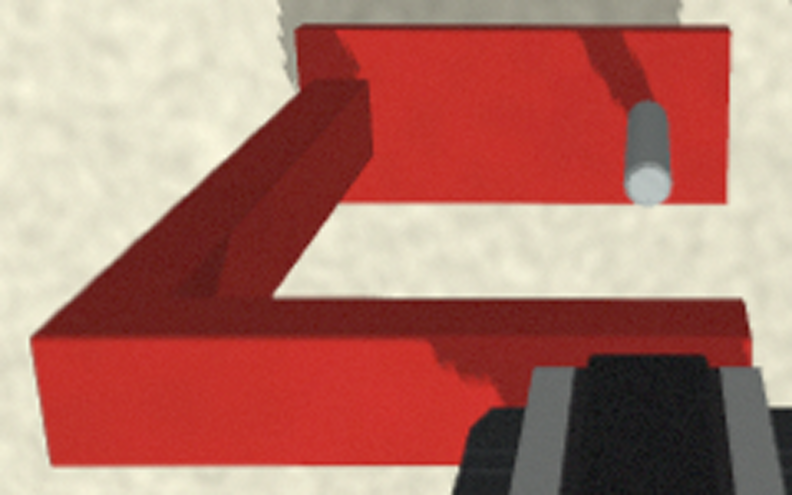

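Call:
jog_arm(moves=[[[0,0,0,-0.03,0,0,0],[0,0,0,-0.06,0,0,0],[0,0,0,-0.092,0,0,0],[0,0.04,-0.009,-0.092,0,0,0],[0,0.1,-0.023,-0.092,0,0,0]]])

```text
t: 6.02
eef_pos: [0.4767, -0.0166, 0.1675]
ee_rot: [[-0.224, 0.001, 0.975], [-0.975, -0.0, -0.224], [-0.0, -1.0, 0.001]]
wrist_force: [-0.0, -0.5, -3.3]
finger_gap: 0.0149
```

Call:
jog_arm(moves=[[[0,0.1,-0.023,0,0,0,0],[0,0.2,-0.046,0,0,0,0],[0,0.3,-0.068,0,0,0,0],[0,0.37,-0.084,0,0,0,0],[0,0.412,-0.094,0,0,0,0]]])

```text
t: 6.65
eef_pos: [0.58, -0.0401, 0.1672]
ee_rot: [[-0.224, 0.001, 0.975], [-0.975, -0.0, -0.224], [-0.0, -1.0, 0.001]]
wrist_force: [-1.5, 0.5, -2.3]
finger_gap: 0.0144
```

```bash
python3 - <<'E'
from h import *
s=ctrl.read_state();print(s['t'],s['eef_pos'],s['ee_rot'],s['wrist_force'],s['moment'],s['finger_gap'])
ci=ctrl.camera_info('wrist');np.save('ci4.npy',ci,allow_pickle=True)
i=ctrl.get_image('wrist')
cv2.imwrite('pics/w4.png',i)
cv2.imwrite('pics/s4.png',ctrl.get_image('side'))
E
```

```text
6.65 [ 0.58004258 -0.04014994  0.16721226] [[-2.23627133e-01  5.66904550e-04  9.74674604e-01]
 [-9.74674769e-01 -1.25444741e-04 -2.23627098e-01]
 [-4.50741586e-06 -9.99999831e-01  5.80600409e-04]] [-1.49048559  0.54749329 -2.31306753] [-0.04368605 -0.09214409 -0.01581078] 0.014441299752406465
```

View pics/w4.png

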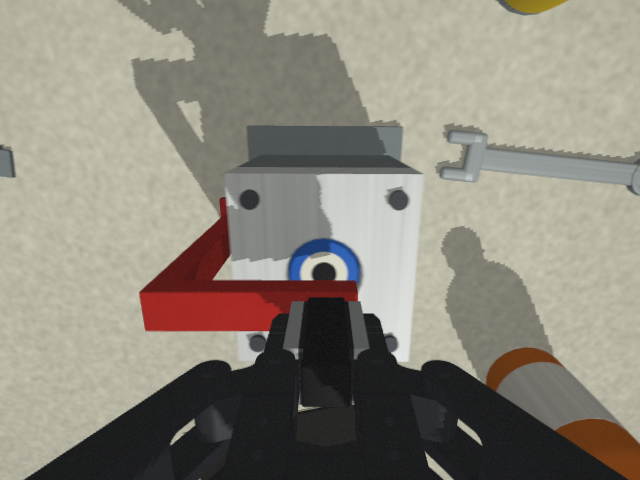

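View pics/s4.png

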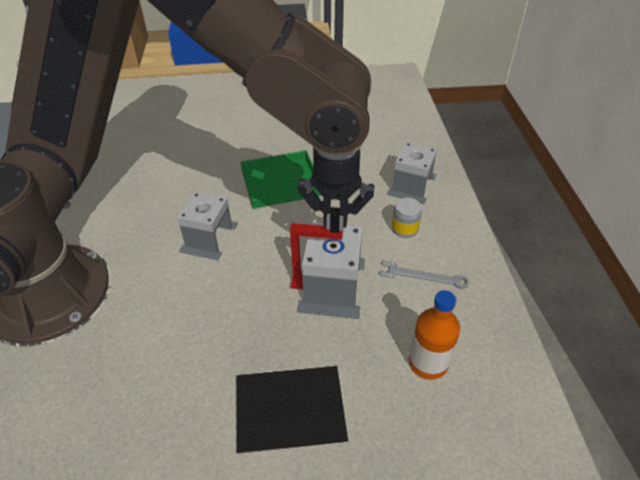

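```bash
python3 - <<'E'
from h import *
i=cv2.imread('pics/w4.png');ci=np.load('ci4.npy',allow_pickle=True).item()
g=cv2.cvtColor(i,cv2.COLOR_BGR2GRAY)
def blob(x0,x1,y0,y1,t):
    b=cv2.inRange(g[y0:y1,x0:x1],0,t);n,l,st,c=cv2.connectedComponentsWithStats(b);k=1+np.argmax(st[1:,4]);return c[k]+[x0,y0],st[k]
for nm,a in(('a',(236,264,186,214,70)),('b',(386,412,186,214,80)),('hub',(308,338,261,282,70)),('c',(246,270,333,353,70))):
    p,st=blob(*a);P=plane(ci,*p,.116 if nm=='hub' else .118);print(nm,p,st,P)
    if nm=='a':A=P
    if nm=='b':B=P
x=np.array([np.cos(np.radians(-13.15)),np.sin(np.radians(-13.15)),0]);y=np.array([-x[1],x[0],0])
print('seat ctr from a,b',(A+B)/2-.0422*y,np.linalg.norm(A-B),np.degrees(np.arctan2(*(B-A)[1::-1])))
cv2.imwrite('pics/c5.png',cv2.resize(i[170:360,220:430],None,fx=3.1,fy=3.1,interpolation=cv2.INTER_CUBIC))
E
```

```text
a [249.07420495 199.20141343] [  4   4  19  20 283] [0.55072725 0.01022242 0.118     ]
b [398.03846154 199.52307692] [  4   4  17  20 260] [ 0.62537187 -0.00698992  0.118     ]
hub [323.43243243 273.05405405] [  0   2  30  19 370] [ 0.57860773 -0.0390109   0.116     ]
c [262.49685535 342.30188679] [  5   0  19  20 159] [ 0.53437175 -0.0727292   0.118     ]
seat ctr from a,b [ 0.57844901 -0.03947717  0.118     ] 0.07660342524855904 -12.98489841538933
```

View pics/c5.png

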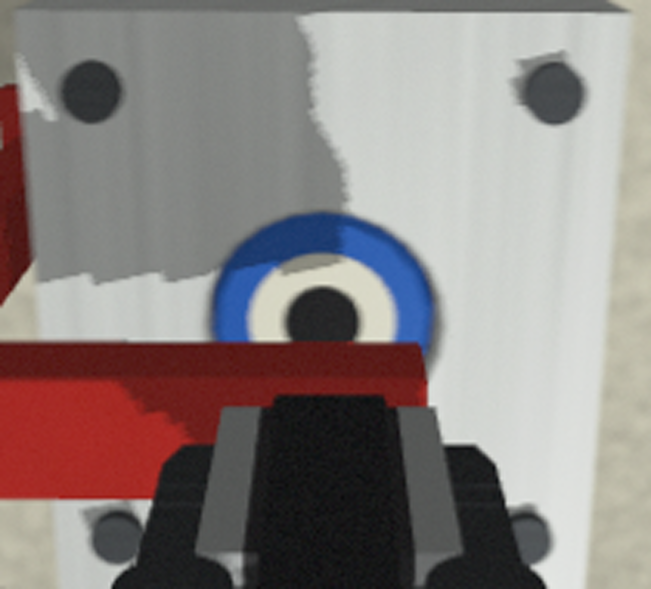

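Call:
jog_arm(moves=[[[0,0.014,0.003,0,0,0,0],[0,0.014,0.003,0,0,0,0],[0,0.014,0.003,0.02,0,0,0],[0,0.014,0.003,0.03,0,0,0],[0,0.014,0.003,0.03,0,0,0]]])

```text
t: 7.38
eef_pos: [0.5817, -0.0389, 0.1744]
ee_rot: [[-0.224, -0.001, 0.975], [-0.975, 0.0, -0.224], [0.0, -1.0, -0.001]]
wrist_force: [1.0, 0.5, -11.2]
finger_gap: 0.0148
```

Call:
jog_arm(moves=[[[0,0,0,-0.014,0,0,0],[0,0.007,-0.002,-0.014,0,0,0],[0,0.007,-0.002,0,0,0,0],[0,0.007,-0.002,0,0,0,0],[0,0.007,-0.002,0,0,0,0]]])

```text
t: 8.0
eef_pos: [0.584, -0.0396, 0.1746]
ee_rot: [[-0.224, 0.0, 0.975], [-0.975, -0.0, -0.224], [0.0, -1.0, 0.0]]
wrist_force: [2.5, -0.3, -11.9]
finger_gap: 0.0146
```

Call:
jog_arm(moves=[[[0,0,0,-0.014,0,0,0],[0,-0.003,0.01,-0.014,0,0,0],[0,-0.003,0.01,0,0,0,0],[0,-0.003,0.01,0,0,0,0],[0,-0.003,0.01,0,0,0,0]]])

```text
t: 8.62
eef_pos: [0.5828, -0.0369, 0.1744]
ee_rot: [[-0.224, -0.001, 0.975], [-0.975, 0.0, -0.224], [-0.0, -1.0, -0.001]]
wrist_force: [0.4, 1.7, -11.4]
finger_gap: 0.015
```

Call:
jog_arm(moves=[[[0,0,0,-0.014,0,0,0],[0,-0.007,0.007,-0.014,0,0,0],[0,-0.007,0.007,0,0,0,0],[0,-0.007,0.007,0,0,0,0],[0,-0.007,0.007,0,0,0,0]]])

```text
t: 9.25
eef_pos: [0.5813, -0.0353, 0.1745]
ee_rot: [[-0.224, -0.0, 0.975], [-0.975, 0.0, -0.224], [0.0, -1.0, -0.0]]
wrist_force: [1.5, 0.3, -12.4]
finger_gap: 0.0147
```

Call:
jog_arm(moves=[[[0,0,0,-0.014,0,0,0],[0,-0.01,0.003,-0.014,0,0,0],[0,-0.01,0.003,0,0,0,0],[0,-0.01,0.003,0,0,0,0],[0,-0.01,0.003,0,0,0,0]]])

```text
t: 9.88
eef_pos: [0.5786, -0.0345, 0.1744]
ee_rot: [[-0.224, -0.001, 0.975], [-0.975, 0.0, -0.224], [0.0, -1.0, -0.001]]
wrist_force: [-0.9, -0.3, -11.9]
finger_gap: 0.0148
```

Call:
jog_arm(moves=[[[0,0,0,-0.014,0,0,0],[0,-0.01,-0.003,-0.014,0,0,0],[0,-0.01,-0.003,0,0,0,0],[0,-0.01,-0.003,0,0,0,0],[0,-0.01,-0.003,0,0,0,0]]])

```text
t: 10.5
eef_pos: [0.5762, -0.0353, 0.1745]
ee_rot: [[-0.224, -0.0, 0.975], [-0.975, -0.0, -0.224], [0.0, -1.0, -0.0]]
wrist_force: [0.7, -0.8, -14.0]
finger_gap: 0.0146
```

Call:
jog_arm(moves=[[[0,0,0,-0.014,0,0,0],[0,-0.007,-0.007,-0.014,0,0,0],[0,-0.007,-0.007,0,0,0,0],[0,-0.007,-0.007,0,0,0,0],[0,-0.007,-0.007,0,0,0,0]]])

```text
t: 11.12
eef_pos: [0.5745, -0.0371, 0.1745]
ee_rot: [[-0.224, -0.0, 0.975], [-0.975, -0.0, -0.224], [0.0, -1.0, -0.0]]
wrist_force: [1.2, -0.7, -12.4]
finger_gap: 0.0145
```

Call:
jog_arm(moves=[[[0,0,0,-0.014,0,0,0],[0,-0.003,-0.01,-0.014,0,0,0],[0,-0.003,-0.01,0,0,0,0],[0,-0.003,-0.01,0,0,0,0],[0,-0.003,-0.01,0,0,0,0]]])

```text
t: 11.75
eef_pos: [0.5738, -0.0396, 0.1745]
ee_rot: [[-0.224, -0.0, 0.975], [-0.975, -0.0, -0.224], [0.0, -1.0, -0.0]]
wrist_force: [1.5, -1.0, -12.4]
finger_gap: 0.0147
```

Call:
jog_arm(moves=[[[0,0,0,-0.014,0,0,0],[0,0.003,-0.01,-0.014,0,0,0],[0,0.003,-0.01,0,0,0,0],[0,0.003,-0.01,0,0,0,0],[0,0.003,-0.01,0,0,0,0]]])

```text
t: 12.38
eef_pos: [0.5746, -0.0421, 0.1746]
ee_rot: [[-0.224, -0.0, 0.975], [-0.975, -0.0, -0.224], [0.0, -1.0, -0.0]]
wrist_force: [2.5, -1.6, -11.4]
finger_gap: 0.0147
```

Call:
jog_arm(moves=[[[0,0,0,-0.014,0,0,0],[0,0.007,-0.007,-0.014,0,0,0],[0,0.007,-0.007,0,0,0,0],[0,0.007,-0.007,0,0,0,0],[0,0.007,-0.007,0,0,0,0]]])

```text
t: 13.0
eef_pos: [0.5763, -0.0438, 0.1746]
ee_rot: [[-0.224, -0.0, 0.975], [-0.975, -0.0, -0.224], [0.0, -1.0, -0.0]]
wrist_force: [2.0, -0.6, -10.9]
finger_gap: 0.0148
```

Call:
jog_arm(moves=[[[0,0,0,-0.014,0,0,0],[0,0.01,-0.003,-0.014,0,0,0],[0,0.01,-0.003,0,0,0,0],[0,0.01,-0.003,0,0,0,0],[0,0.01,-0.003,0,0,0,0]]])

```text
t: 13.62
eef_pos: [0.579, -0.0445, 0.1751]
ee_rot: [[-0.224, 0.001, 0.975], [-0.975, -0.0, -0.224], [-0.0, -1.0, 0.001]]
wrist_force: [0.8, -1.0, -3.6]
finger_gap: 0.0145
```

Call:
jog_arm(moves=[[[0,0,0,-0.014,0,0,0],[0,0.01,0.003,-0.014,0,0,0],[0,0.01,0.003,0,0,0,0],[0,0.01,0.003,0,0,0,0],[0,0.01,0.003,0,0,0,0]]])

```text
t: 14.25
eef_pos: [0.5813, -0.0438, 0.1749]
ee_rot: [[-0.224, 0.0, 0.975], [-0.975, -0.0, -0.224], [0.0, -1.0, 0.0]]
wrist_force: [-0.6, -0.6, -3.3]
finger_gap: 0.0146
```

Call:
jog_arm(moves=[[[0,0,0,-0.014,0,0,0],[0,0.007,0.007,-0.014,0,0,0],[0,0.007,0.007,0,0,0,0],[0,0.007,0.007,0,0,0,0],[0,0.007,0.007,0,0,0,0]]])

```text
t: 14.88
eef_pos: [0.5828, -0.0421, 0.1748]
ee_rot: [[-0.224, -0.0, 0.975], [-0.975, -0.0, -0.224], [0.0, -1.0, -0.0]]
wrist_force: [-1.8, 0.2, -3.5]
finger_gap: 0.0141
```

270°, 300° and 330° all feel free, so the hole is centred near 300°. Going back there and rising.

Call:
jog_arm(moves=[[[0,0,0,-0.014,0,0,0],[0,-0.007,-0.007,-0.014,0,0,0],[0,-0.007,-0.007,0,0,0,0],[0,-0.007,-0.007,0.01,0,0,0],[0,-0.007,-0.007,0.02,0,0,0]]])

```text
t: 15.5
eef_pos: [0.5815, -0.0437, 0.1802]
ee_rot: [[-0.224, 0.001, 0.975], [-0.975, -0.0, -0.224], [-0.0, -1.0, 0.001]]
wrist_force: [1.1, 0.5, -3.0]
finger_gap: 0.0149
```

Call:
jog_arm(moves=[[[0,0,0,0.008,0,0,0],[0,0,0,0.016,0,0,0],[0,0,0,0.024,0,0,0],[0,0,0,0.03,0,0,0],[0,0,0,0.036,0,0,0]]])

```text
t: 16.12
eef_pos: [0.5814, -0.0438, 0.1889]
ee_rot: [[-0.224, 0.0, 0.975], [-0.975, -0.0, -0.224], [-0.0, -1.0, 0.0]]
wrist_force: [-0.3, -0.5, -3.0]
finger_gap: 0.0145
```

Call:
jog_arm(moves=[[[0,0,0,0.006,0,0,0],[0,0,0,0.012,0,0,0],[0,0,0,0.016,0,0,0],[0,0,0,0.018,0,0,0],[0,0,0,0.018,0,0,0]]])

```text
t: 16.75
eef_pos: [0.5812, -0.0438, 0.1931]
ee_rot: [[-0.224, -0.0, 0.975], [-0.975, 0.0, -0.224], [0.0, -1.0, -0.0]]
wrist_force: [-1.4, -0.1, -7.6]
finger_gap: 0.0146
```

Call:
jog_arm(moves=[[[0,0,0,0.004,0,0,0],[0,0,0,0.008,0,0,0],[0,0,0,0.012,0,0,0],[0,0,0,0.016,0,0,0],[0,0,0,0.016,0,0,0]]])

```text
t: 17.38
eef_pos: [0.5814, -0.0438, 0.1975]
ee_rot: [[-0.224, 0.0, 0.975], [-0.975, -0.0, -0.224], [0.0, -1.0, 0.0]]
wrist_force: [0.6, -0.4, -7.0]
finger_gap: 0.0147
```

```bash
python3 - <<'E'
from h import *
s=ctrl.read_state();print(s['t'],s['eef_pos'],s['wrist_force'],s['moment'])
i=ctrl.get_image('wrist');cv2.imwrite('pics/w5.png',i)
E
```

```text
17.375 [ 0.58138038 -0.0437795   0.19749839] [ 0.5883119  -0.43819821 -7.03044521] [-0.30818332 -0.16275422 -0.03865783]
```

View pics/w5.png

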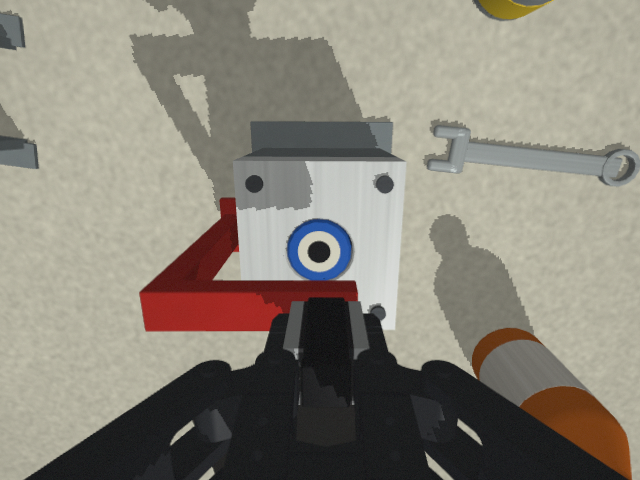

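Call:
jog_arm(moves=[[[0,0,0,0.01,0,0,0],[0,0,0,0.02,0,0,0],[0,0,0,0.03,0,0,0],[0,0,0,0.037,0,0,0],[0,0,0,0.037,0,0,0]]])

```text
t: 18.05
eef_pos: [0.5815, -0.0437, 0.207]
ee_rot: [[-0.224, 0.001, 0.975], [-0.975, 0.0, -0.224], [-0.0, -1.0, 0.001]]
wrist_force: [-0.9, -0.8, -4.2]
finger_gap: 0.0146
```

Call:
jog_arm(moves=[[[0,0,0,0,0,0,0],[0,0,0,0,0,0,0],[0,0,0,0,0,0,0],[0,0,0,0,0,0,0],[0,0,0,0,0,0,0]]])

```text
t: 18.68
eef_pos: [0.5813, -0.0438, 0.2066]
ee_rot: [[-0.224, 0.0, 0.975], [-0.975, -0.0, -0.224], [0.0, -1.0, 0.0]]
wrist_force: [-1.4, 0.2, -2.3]
finger_gap: 0.0148
```

```bash
python3 - <<'E'
from h import *
s=ctrl.read_state();print(s['t'],s['eef_pos'],s['wrist_force'],s['moment'])
ci=ctrl.camera_info('wrist')
i=ctrl.get_image('wrist');cv2.imwrite('pics/w6.png',i);cs=ctrl.camera_info('side')
j=ctrl.get_image('side');cv2.imwrite('pics/s6.png',j)
# ring centre in both views -> triangulate hub top
def ring(im,x0,x1,y0,y1):
    h=cv2.cvtColor(im,cv2.COLOR_BGR2HSV);m=cv2.inRange(h,(100,110,40),(130,255,255));mm=np.zeros_like(m);mm[y0:y1,x0:x1]=m[y0:y1,x0:x1]
    c=max(cv2.findContours(mm,0,2)[0],key=cv2.contourArea);return cv2.fitEllipse(cv2.convexHull(c)),cv2.boundingRect(c)
a=ring(i,260,380,200,290);b=ring(j,300,370,215,280);print(a,b)
print(two(ci,a[0][0],cs,b[0][0]))
cv2.imwrite('pics/c6.png',cv2.resize(j[190:320,270:390],None,fx=4.5,fy=4.5,interpolation=cv2.INTER_CUBIC))
E
```

```text
18.675 [ 0.58133987 -0.04378027  0.20657842] [-1.39797272  0.22285283 -2.27168934] [-0.02657525 -0.11446639  0.02670004]
(((317.9187927246094, 247.45382690429688), (63.51087188720703, 66.16364288330078), 49.98397445678711), (286, 216, 65, 64)) (((332.8173828125, 243.18212890625), (18.934118270874023, 21.727724075317383), 101.959716796875), (322, 235, 22, 18))
(array([ 0.57756159, -0.03788578,  0.12275145]), np.float64(0.0007655247971324249))
```

View pics/c6.png

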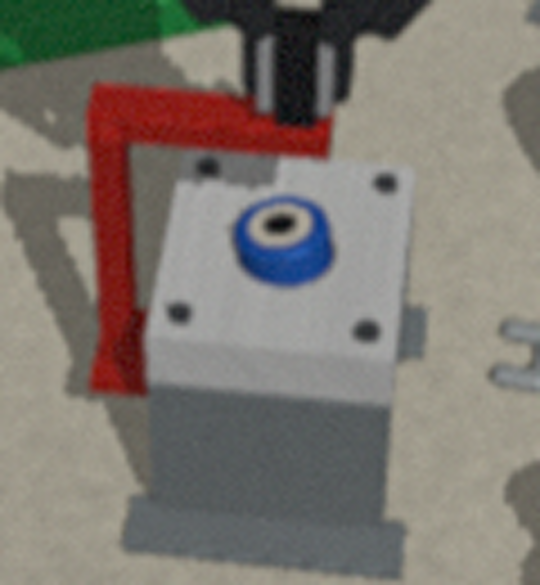

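View pics/w6.png

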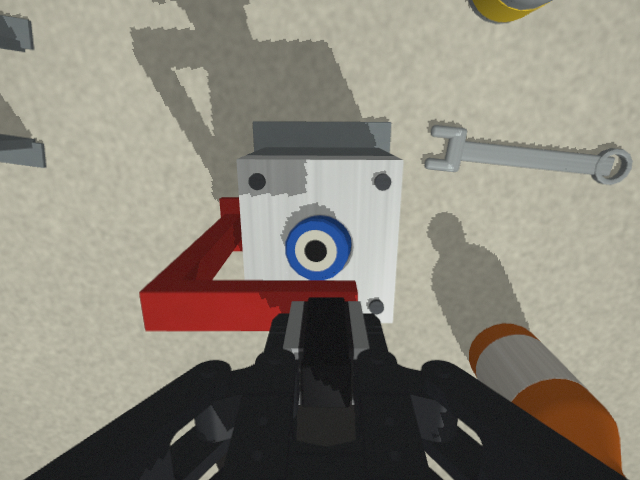

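```bash
python3 - <<'E'
from h import *
ci=ctrl.camera_info('wrist');cs=ctrl.camera_info('side')
g=cv2.cvtColor(cv2.imread('pics/w6.png'),cv2.COLOR_BGR2GRAY)
def blob(g,x0,x1,y0,y1,t):
    b=cv2.inRange(g[y0:y1,x0:x1],0,t);n,l,st,c=cv2.connectedComponentsWithStats(b);k=1+np.argmax(st[1:,4]);return c[k]+[x0,y0]
a=blob(g,303,330,238,264,90);g2=cv2.cvtColor(cv2.imread('pics/s6.png'),cv2.COLOR_BGR2GRAY);b=blob(g2,328,337,236,244,80);print(a,b,two(ci,a,cs,b))
print(plane(ci,*a,.130))
E
```

```text
[315.25745257 250.58807588] [331.63157895 239.42105263] (array([ 0.575885  , -0.03657475,  0.13159672]), np.float64(0.0002151133887240188))
[ 0.57582312 -0.03711593  0.13      ]
```

Call:
jog_arm(moves=[[[0,0,0,-0.02,0,0,0],[0,0,0,-0.06,0,0,0],[0,0,0,-0.11,0,0,0],[0,0,0,-0.15,0,0,0],[0,0,0,-0.158,0,0,0]]])

```text
t: 19.4
eef_pos: [0.581, -0.0437, 0.166]
ee_rot: [[-0.224, -0.001, 0.975], [-0.975, 0.0, -0.224], [0.0, -1.0, -0.002]]
wrist_force: [0.0, 0.0, -2.9]
finger_gap: 0.0146
```

```bash
python3 - <<'E'
from h import *
s=ctrl.read_state();print(s['t'],s['eef_pos'],s['wrist_force'],s['moment'])
ci=ctrl.camera_info('wrist');cs=ctrl.camera_info('side')
i=ctrl.get_image('wrist');cv2.imwrite('pics/w7.png',i)
j=ctrl.get_image('side');cv2.imwrite('pics/s7.png',j)
cv2.imwrite('pics/c7.png',np.hstack([cv2.resize(j[190:320,270:370],None,fx=4,fy=4,interpolation=cv2.INTER_CUBIC),cv2.resize(i[170:300,270:370],None,fx=4,fy=4,interpolation=cv2.INTER_CUBIC)]))
E
```

```text
19.4 [ 0.58102904 -0.04372186  0.16598984] [ 0.01045425  0.04136496 -2.90759198] [-0.03736519 -0.0802912   0.05065538]
```

View pics/c7.png

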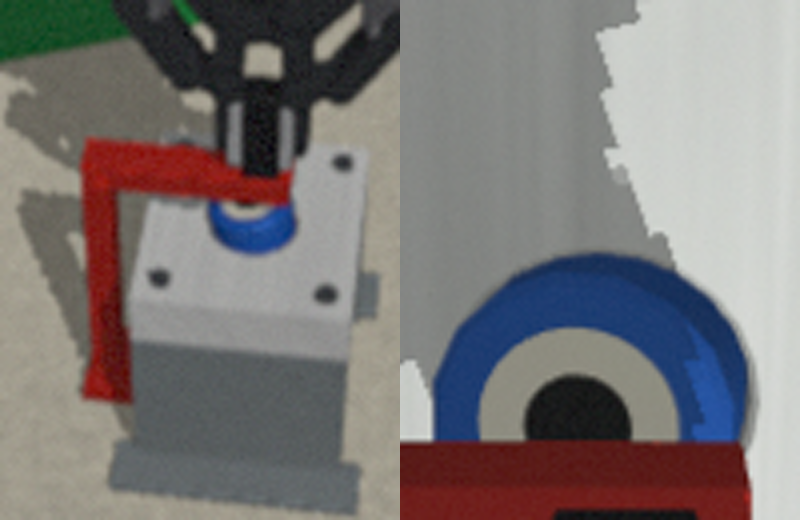

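Call:
jog_arm(moves=[[[0,-0.04,0.009,0,0,0,0],[0,-0.16,0.037,0,0,0,0],[0,-0.3,0.07,0,0,0,0],[0,-0.45,0.105,0,0,0,0],[0,-0.56,0.131,0,0,0,0]]])

```text
t: 20.12
eef_pos: [0.4393, -0.0105, 0.1675]
ee_rot: [[-0.224, 0.0, 0.975], [-0.975, -0.0, -0.224], [-0.0, -1.0, 0.0]]
wrist_force: [0.8, 0.6, -3.5]
finger_gap: 0.0149
```

Call:
jog_arm(moves=[[[0,0,0,0.04,0,0,0],[0,0,-0.12,0.1,0,0,0.1],[0,0,-0.3,0.1,0,0,0.25],[0,0,-0.45,0.1,0,0,0.4],[0,0.05,-0.6,0.1,0,0,0.56]]])

```text
t: 20.75
eef_pos: [0.454, -0.1626, 0.193]
ee_rot: [[0.057, 0.001, 0.998], [-0.998, -0.001, 0.057], [0.001, -1.0, 0.001]]
wrist_force: [1.3, 0.5, -3.6]
finger_gap: 0.0147
```

```bash
python3 - <<'E'
from h import *
s=ctrl.read_state();print(s['t'],s['eef_pos'],s['wrist_force'])
ci=ctrl.camera_info('wrist');cs=ctrl.camera_info('side')
i=ctrl.get_image('wrist');cv2.imwrite('pics/w8.png',i)
j=ctrl.get_image('side');cv2.imwrite('pics/s8.png',j);t=ctrl.get_image('top');cv2.imwrite('pics/t8.png',t)
cv2.imwrite('pics/c8.png',np.hstack([cv2.resize(j[200:300,290:390],None,fx=4,fy=4,interpolation=cv2.INTER_CUBIC),cv2.resize(t[200:300,300:400],None,fx=4,fy=4,interpolation=cv2.INTER_CUBIC)]))
E
```

```text
20.75 [ 0.45401933 -0.16259078  0.19301627] [ 1.31590436  0.49303549 -3.63322366]
```

View pics/c8.png

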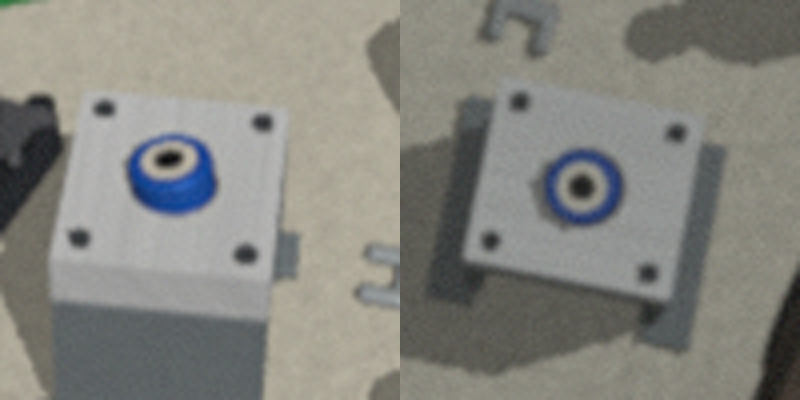

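View pics/s8.png

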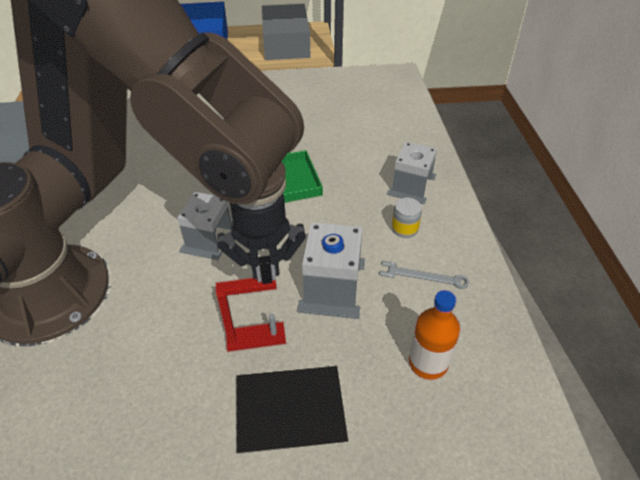

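Call:
jog_arm(moves=[[[0,0.03,-0.15,0,0,0,0],[0,0.06,-0.33,0,0,0,0],[0,0.1,-0.48,0,0,0,0],[0,0.124,-0.538,-0.04,0,0,0],[0,0.124,-0.538,-0.09,0,0,0]]])

```text
t: 21.52
eef_pos: [0.4849, -0.2952, 0.1689]
ee_rot: [[0.054, 0.0, 0.999], [-0.999, 0.0, 0.054], [-0.0, -1.0, 0.0]]
wrist_force: [0.1, 0.7, -3.5]
finger_gap: 0.0145
```

Call:
jog_arm(moves=[[[0,0,0,-0.002,0,0,0],[0,0,0,-0.006,0,0,0],[0,0,0,-0.01,0,0,0],[0,0,0,-0.012,0,0,0],[0,0,0,-0.012,0,0,0]]])

```text
t: 22.15
eef_pos: [0.4849, -0.2955, 0.1667]
ee_rot: [[0.054, 0.0, 0.999], [-0.999, -0.0, 0.054], [0.0, -1.0, 0.0]]
wrist_force: [0.2, 0.5, -3.4]
finger_gap: 0.0147
```

Not yet in contact; going down a little more.

Call:
jog_arm(moves=[[[0,0,0,-0.002,0,0,0],[0,0,0,-0.004,0,0,0],[0,0,0,-0.004,0,0,0],[0,0,0,-0.005,0,0,0],[0,0,0,-0.005,0,0,0]]])

```text
t: 22.78
eef_pos: [0.4851, -0.2957, 0.1662]
ee_rot: [[0.054, 0.001, 0.999], [-0.999, -0.001, 0.054], [0.001, -1.0, 0.001]]
wrist_force: [0.4, 2.0, 7.4]
finger_gap: 0.0145
```

Call:
jog_arm(moves=[[[1,0,0,0.003,0,0,0],[1,0,0,0.003,0,0,0],[1,0,0,0.003,0,0,0],[1,0,0,0.003,0,0,0],[1,0,0,0.003,0,0,0]]])

```text
t: 23.4
eef_pos: [0.4848, -0.2955, 0.166]
ee_rot: [[0.054, -0.0, 0.999], [-0.999, 0.0, 0.054], [-0.0, -1.0, -0.0]]
wrist_force: [0.1, -0.3, 0.0]
finger_gap: 0.0851
```

Call:
jog_arm(moves=[[[1,0,0,0.06,0,0,0],[1,0,0,0.16,0,0,0],[1,0,0,0.28,0,0,0],[1,0,0,0.4,0,0,0],[1,0,0.1,0.44,0,0,0]]])

```text
t: 24.02
eef_pos: [0.4851, -0.2709, 0.2783]
ee_rot: [[0.053, 0.003, 0.999], [-0.999, -0.002, 0.053], [0.002, -1.0, 0.003]]
wrist_force: [-0.0, 0.7, -1.1]
finger_gap: 0.0854
```

```bash
python3 - <<'E'
from h import *
s=ctrl.read_state();print(s['t'],s['eef_pos'],s['wrist_force'])
i=ctrl.get_image('wrist');j=ctrl.get_image('side')
cv2.imwrite('pics/c9.png',np.hstack([cv2.resize(j,(400,300)),cv2.resize(i,(400,300))]));cv2.imwrite('pics/s9.png',j)
E
```

```text
24.025 [ 0.48509627 -0.27088847  0.27831409] [-0.00275163  0.66314871 -1.13158438]
```

View pics/c9.png

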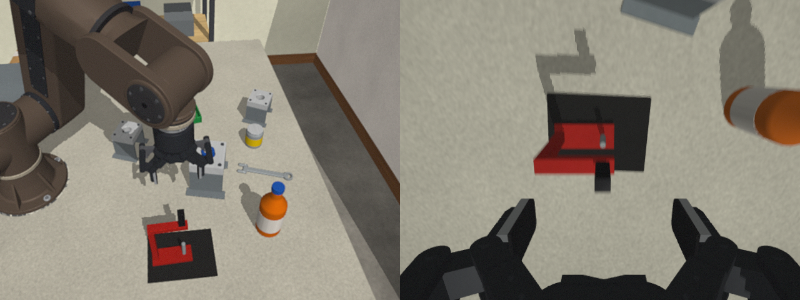

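Call:
jog_arm(moves=[[[1,0.06,0.15,0,0,0,-0.15],[1,0.14,0.35,0,0,0,-0.35],[1,0.22,0.55,0,0,0,-0.55],[1,0.3,0.75,0,0,0,-0.77],[1,0.37,0.93,0,0,0,-0.77]]])

```text
t: 24.75
eef_pos: [0.5773, -0.0355, 0.2753]
ee_rot: [[-0.325, -0.001, 0.946], [-0.946, 0.0, -0.325], [0.0, -1.0, -0.001]]
wrist_force: [0.6, 0.3, 0.4]
finger_gap: 0.0855
```

Call:
jog_arm(moves=[[[1,0,0,0,0,0,-0.2],[1,0,0,0,0,0,-0.4],[1,0,0,0,0,0,-0.77],[1,0,0,0,0,0,-0.77],[1,0,0,0,0,0,-0.77]]])

```text
t: 25.38
eef_pos: [0.5771, -0.0378, 0.2757]
ee_rot: [[-0.653, -0.001, 0.758], [-0.758, 0.0, -0.653], [0.0, -1.0, -0.0]]
wrist_force: [0.7, 0.0, 0.6]
finger_gap: 0.0856
```

```bash
python3 - <<'E'
from h import *
s=ctrl.read_state();print(s['t'],s['eef_pos'],s['ee_rot'],s['wrist_force'])
ci=ctrl.camera_info('wrist');np.save('ci10.npy',ci,allow_pickle=True)
i=ctrl.get_image('wrist');cv2.imwrite('pics/w10.png',i)
E
```

```text
25.375 [ 0.57711592 -0.0377782   0.27573155] [[-6.52807555e-01 -5.82060324e-04  7.57523569e-01]
 [-7.57523714e-01  4.57087267e-05 -6.52807645e-01]
 [ 3.45347991e-04 -9.99999830e-01 -4.70763500e-04]] [0.67788164 0.01996414 0.6290646 ]
```

View pics/w10.png

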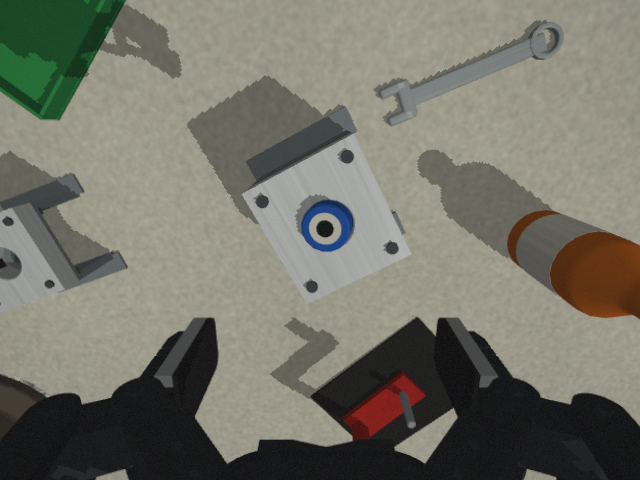

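```bash
python3 - <<'E'
from h import *
i=cv2.imread('pics/w10.png');ci=np.load('ci10.npy',allow_pickle=True).item();g=cv2.cvtColor(i,cv2.COLOR_BGR2GRAY)
def blob(x,y,r,t):
    b=cv2.inRange(g[y-r:y+r,x-r:x+r],0,t);n,l,st,c=cv2.connectedComponentsWithStats(b);k=1+np.argmax(st[1:,4]);return c[k]+[x-r,y-r]
sc=[blob(*p,11,85) for p in((262,201),(347,156),(392,247),(312,286))];w=np.array([plane(ci,*p,.118) for p in sc]);print(sc,w.mean(0))
d=blob(325,228,9,85);print('dot',d,plane(ci,*d,.130))
h=cv2.cvtColor(i,cv2.COLOR_BGR2HSV);m=cv2.inRange(h,(100,110,40),(130,255,255));m[:150]=0;m[300:]=0;m[:,:250]=0;m[:,400:]=0
c=max(cv2.findContours(m,0,2)[0],key=cv2.contourArea);e=cv2.fitEllipse(cv2.convexHull(c));print(e,plane(ci,*e[0],.128))
cv2.imwrite('pics/c10.png',cv2.resize(i[150:300,240:420],None,fx=4.4,fy=4.0,interpolation=cv2.INTER_CUBIC))
E
```

```text
[array([261.784, 201.04 ]), array([346.59848485, 156.15909091]), array([391.55752212, 247.61946903]), array([311.37142857, 286.15238095])] [ 0.57760369 -0.03896313  0.118     ]
dot [324.5        228.49541284] [ 0.5756144  -0.03696576  0.13      ]
((326.974365234375, 225.3549041748047), (49.47299575805664, 52.206207275390625), 45.52517318725586) [ 0.57842825 -0.03670389  0.128     ]
```

View pics/c10.png

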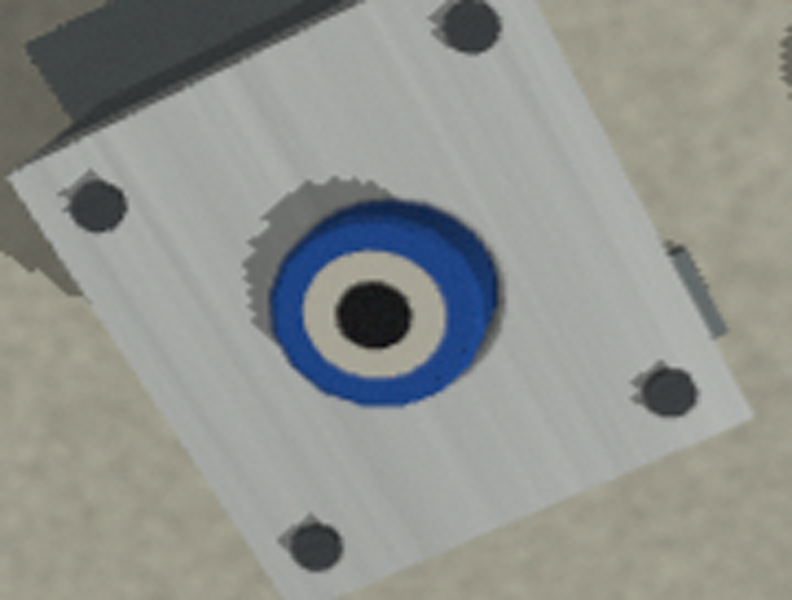

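Call:
jog_arm(moves=[[[0.7,-0.003,0.001,-0.12,0,0,0],[0.7,-0.003,0.001,-0.26,0,0,0],[0.7,-0.003,0.001,-0.4,0,0,0],[0.7,-0.003,0.001,-0.53,0,0,0],[0.7,-0.003,0.001,-0.61,0,0,0]]], squeeze=40)

```text
t: 26.05
eef_pos: [0.576, -0.0377, 0.1219]
ee_rot: [[-0.654, -0.002, 0.756], [-0.756, 0.0, -0.654], [0.001, -1.0, -0.001]]
wrist_force: [1.2, 0.8, 0.4]
finger_gap: 0.0597
```

```bash
python3 - <<'E'
from h import *
s=ctrl.read_state();print(s['t'],s['eef_pos'],s['finger_gap'],s['wrist_force'])
i=ctrl.get_image('wrist');j=ctrl.get_image('side')
cv2.imwrite('pics/c11.png',np.hstack([cv2.resize(j[170:300,270:400],(400,400),interpolation=cv2.INTER_CUBIC),cv2.resize(i[180:480,170:470],(400,400))]))
E
```

```text
26.05 [ 0.57604366 -0.03770162  0.12193939] 0.05969538476782289 [1.20594116 0.7774363  0.36568825]
```

View pics/c11.png

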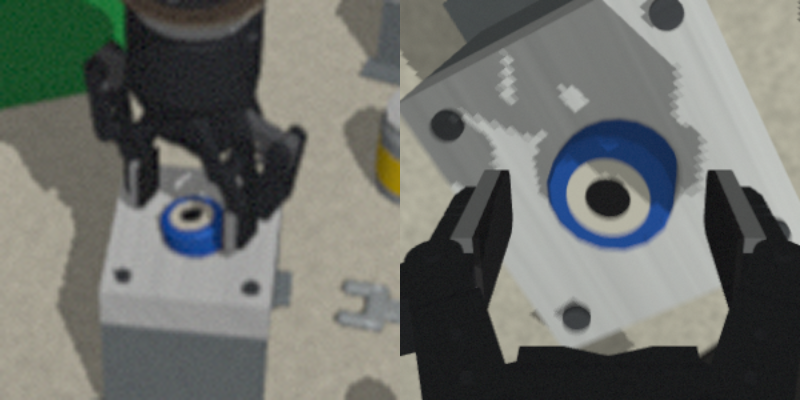

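Call:
jog_arm(moves=[[[0.57,0,0,0,0,0,0],[0.57,0,0,0,0,0,0],[0.57,0,0,-0.006,0,0,0],[0.57,0,0,-0.01,0,0,0],[0.57,0,0,-0.01,0,0,0]]])

```text
t: 26.78
eef_pos: [0.5766, -0.0378, 0.1211]
ee_rot: [[-0.656, 0.0, 0.755], [-0.755, -0.0, -0.656], [0.0, -1.0, 0.0]]
wrist_force: [-0.4, -0.2, -0.4]
finger_gap: 0.0489
```

Call:
jog_arm(moves=[[[0.57,0,0,-0.002,0,0,0],[0.57,0,0,-0.004,0,0,0],[0.57,0,0,-0.006,0,0,0],[0.57,0,0,-0.008,0,0,0],[0.57,0,0,-0.008,0,0,0]]])

```text
t: 27.4
eef_pos: [0.5766, -0.0378, 0.119]
ee_rot: [[-0.656, -0.0, 0.755], [-0.755, -0.0, -0.656], [0.0, -1.0, -0.0]]
wrist_force: [-0.1, 0.2, -0.9]
finger_gap: 0.0487
```

Call:
jog_arm(moves=[[[0.57,0,0,-0.004,0,0,0],[0.57,0,0,-0.008,0,0,0],[0,0,0,-0.008,0,0,0],[0,0,0,-0.008,0,0,0],[0,0,0,-0.008,0,0,0]]], squeeze=40)

```text
t: 28.02
eef_pos: [0.5773, -0.0381, 0.1172]
ee_rot: [[-0.656, 0.002, 0.755], [-0.755, -0.001, -0.656], [-0.001, -1.0, 0.002]]
wrist_force: [4.5, -3.6, -2.5]
finger_gap: 0.0385
```

Call:
jog_arm(moves=[[[0,0,0,0,0,0,0],[0,0,0,0,0,0,0],[0,0,0,0,0,0,0],[0,0,0,0,0,0,0],[0,0,0,0,0,0,0]]], squeeze=70)

```text
t: 28.65
eef_pos: [0.5772, -0.0382, 0.1172]
ee_rot: [[-0.656, 0.002, 0.755], [-0.755, -0.001, -0.656], [-0.001, -1.0, 0.002]]
wrist_force: [3.2, -3.8, -1.6]
finger_gap: 0.0372
```

```bash
python3 - <<'E'
from h import *
s=ctrl.read_state();print(s['t'],s['eef_pos'],s['finger_gap'],s['wrist_force'])
i=ctrl.get_image('wrist');j=ctrl.get_image('side')
cv2.imwrite('pics/c12.png',np.hstack([cv2.resize(j[170:300,270:400],(400,400),interpolation=cv2.INTER_CUBIC),cv2.resize(i[180:480,170:470],(400,400))]))
E
```

```text
28.65 [ 0.5772254  -0.03818338  0.11722908] 0.0372482957562767 [ 3.19728292 -3.80873846 -1.61960167]
```

View pics/c12.png

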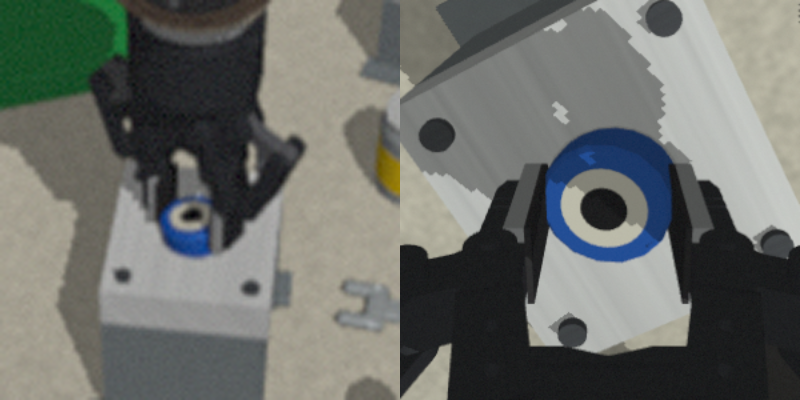

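Call:
jog_arm(moves=[[[0,0,0,0.012,0,0,0],[0,0,0,0.024,0,0,0],[0,0,0,0.036,0,0,0],[0,0,0,0.05,0,0,0],[0,0,0,0.06,0,0,0]]])

```text
t: 29.38
eef_pos: [0.5765, -0.0376, 0.1323]
ee_rot: [[-0.656, -0.0, 0.755], [-0.755, 0.0, -0.656], [0.0, -1.0, -0.0]]
wrist_force: [-0.2, -0.2, -0.9]
finger_gap: 0.0374
```

```bash
python3 - <<'E'
from h import *
s=ctrl.read_state();print(s['t'],s['eef_pos'],s['finger_gap'],s['wrist_force'])
i=ctrl.get_image('wrist');j=ctrl.get_image('side')
cv2.imwrite('pics/c13.png',np.hstack([cv2.resize(j[170:300,270:400],(400,400),interpolation=cv2.INTER_CUBIC),cv2.resize(i[180:480,170:470],(400,400))]))
E
```

```text
29.375 [ 0.57645347 -0.03764348  0.13232426] 0.03742257958143892 [-0.16730278 -0.16092018 -0.91427216]
```

View pics/c13.png

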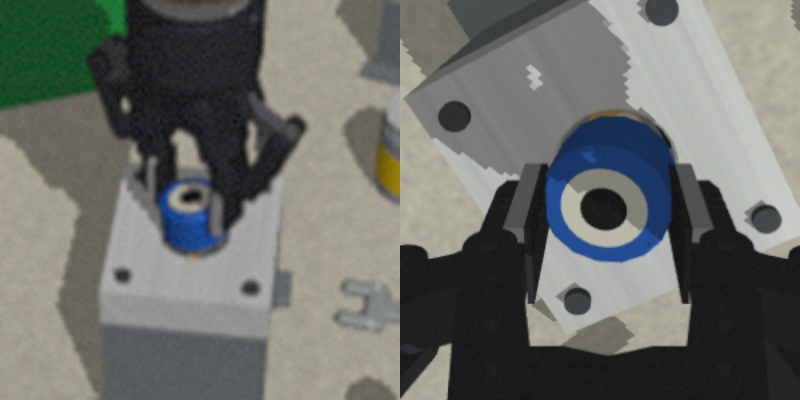

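Call:
jog_arm(moves=[[[0,0,0,0.1,0,0,0],[0,0,0.05,0.25,0,0,0],[0,-0.05,0.2,0.3,0,0,0],[0,-0.12,0.4,0.3,0,0,0],[0,-0.18,0.6,0.3,0,0,0]]])

```text
t: 30.1
eef_pos: [0.5308, 0.1134, 0.2073]
ee_rot: [[-0.657, 0.0, 0.754], [-0.754, 0.0, -0.657], [-0.0, -1.0, 0.0]]
wrist_force: [-0.3, 0.2, -0.7]
finger_gap: 0.037
```

Call:
jog_arm(moves=[[[0,-0.05,0.2,0,0,0,0],[0,-0.1,0.4,-0.1,0,0,0],[0,-0.15,0.6,-0.2,0,0,0],[0,-0.18,0.7,-0.3,0,0,0],[0,-0.18,0.71,-0.4,0,0,0]]])

```text
t: 30.72
eef_pos: [0.4857, 0.2915, 0.1062]
ee_rot: [[-0.654, -0.0, 0.756], [-0.756, 0.0, -0.654], [0.0, -1.0, -0.0]]
wrist_force: [0.4, -0.7, -1.4]
finger_gap: 0.0374
```

```bash
python3 - <<'E'
from h import *
s=ctrl.read_state();print(s['t'],s['eef_pos'],s['finger_gap'],s['wrist_force'])
i=ctrl.get_image('wrist');j=ctrl.get_image('side');cv2.imwrite('pics/s14.png',j)
cv2.imwrite('pics/c14.png',np.hstack([cv2.resize(j[100:230,220:350],(400,400),interpolation=cv2.INTER_CUBIC),cv2.resize(i[180:480,170:470],(400,400))]))
E
```

```text
30.725 [0.48569664 0.29147693 0.10619074] 0.037379866489411176 [ 0.42554242 -0.6657534  -1.37552043]
```

View pics/c14.png

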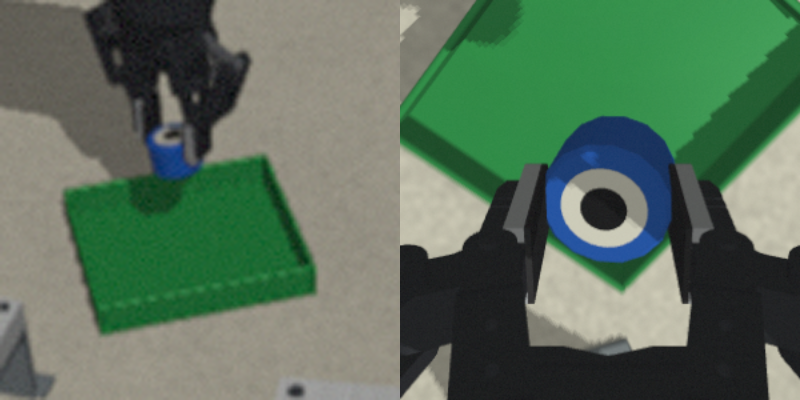

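Call:
jog_arm(moves=[[[0,0,0,-0.08,0,0,0],[0,0,0,-0.16,0,0,0],[0,0,0,-0.25,0,0,0],[0,0,0,-0.3,0,0,0],[0,0,0,-0.332,0,0,0]]])

```text
t: 31.45
eef_pos: [0.4869, 0.2896, 0.0242]
ee_rot: [[-0.656, 0.0, 0.755], [-0.755, 0.0, -0.656], [-0.0, -1.0, 0.0]]
wrist_force: [-0.3, -0.8, -1.0]
finger_gap: 0.0371
```

Call:
jog_arm(moves=[[[0,0,0,-0.003,0,0,0],[0,0,0,-0.006,0,0,0],[0,0,0,-0.008,0,0,0],[0,0,0,-0.008,0,0,0],[0,0,0,-0.008,0,0,0]]], squeeze=40)

```text
t: 32.08
eef_pos: [0.4866, 0.2898, 0.0222]
ee_rot: [[-0.656, 0.0, 0.755], [-0.755, 0.0, -0.656], [-0.0, -1.0, 0.0]]
wrist_force: [0.4, -0.4, -0.4]
finger_gap: 0.0371
```

Call:
jog_arm(moves=[[[0,0,0,-0.003,0,0,0],[0,0,0,-0.006,0,0,0],[0,0,0,-0.009,0,0,0],[0,0,0,-0.01,0,0,0],[0,0,0,-0.01,0,0,0]]])

```text
t: 32.7
eef_pos: [0.4867, 0.2898, 0.0198]
ee_rot: [[-0.656, 0.0, 0.755], [-0.755, 0.0, -0.656], [-0.0, -1.0, 0.0]]
wrist_force: [-1.0, -0.7, 4.5]
finger_gap: 0.0369
```

Call:
jog_arm(moves=[[[0,0,0,-0.002,0,0,0],[0,0,0,-0.004,0,0,0],[0,0,0,-0.006,0,0,0],[0,0,0,-0.006,0,0,0],[0,0,0,-0.006,0,0,0]]])

```text
t: 33.33
eef_pos: [0.4869, 0.2899, 0.0194]
ee_rot: [[-0.656, 0.001, 0.755], [-0.755, 0.001, -0.656], [-0.001, -1.0, 0.001]]
wrist_force: [-4.1, -1.1, 19.8]
finger_gap: 0.0374
```

Call:
jog_arm(moves=[[[0,0,0,0.006,0,0,0],[0.5,0,0,0.006,0,0,0],[0.6,0,0,0.006,0,0,0],[0.7,0,0,0.006,0,0,0],[0.75,0,0,0.006,0,0,0]]])

```text
t: 33.95
eef_pos: [0.4866, 0.2897, 0.0194]
ee_rot: [[-0.656, -0.0, 0.755], [-0.755, -0.0, -0.656], [0.0, -1.0, -0.0]]
wrist_force: [0.2, -0.7, -0.0]
finger_gap: 0.064
```

Call:
jog_arm(moves=[[[0.75,0,0,0.05,0,0,0],[0.8,0,0,0.15,0,0,0],[0.9,0,0,0.3,0,0,0],[1,0,0,0.45,0,0,0],[1,0,0,0.6,0,0,0]]])

```text
t: 34.58
eef_pos: [0.4864, 0.2897, 0.1717]
ee_rot: [[-0.656, 0.001, 0.755], [-0.755, 0.0, -0.656], [-0.001, -1.0, 0.0]]
wrist_force: [0.0, 0.8, 0.3]
finger_gap: 0.0852
```

```bash
python3 - <<'E'
from h import *
s=ctrl.read_state();print(s['t'],s['eef_pos'],s['finger_gap'],s['wrist_force'])
i=ctrl.get_image('wrist');j=ctrl.get_image('side');cv2.imwrite('pics/s15.png',j);cv2.imwrite('pics/w15.png',i)
cv2.imwrite('pics/c15.png',np.hstack([cv2.resize(j[120:230,230:340],(400,400),interpolation=cv2.INTER_CUBIC),cv2.resize(i[80:380,170:470],(400,400))]))
E
```

```text
34.575 [0.48642653 0.28965287 0.17174103] 0.08520000821794642 [0.02095091 0.75272073 0.28175359]
```

View pics/c15.png

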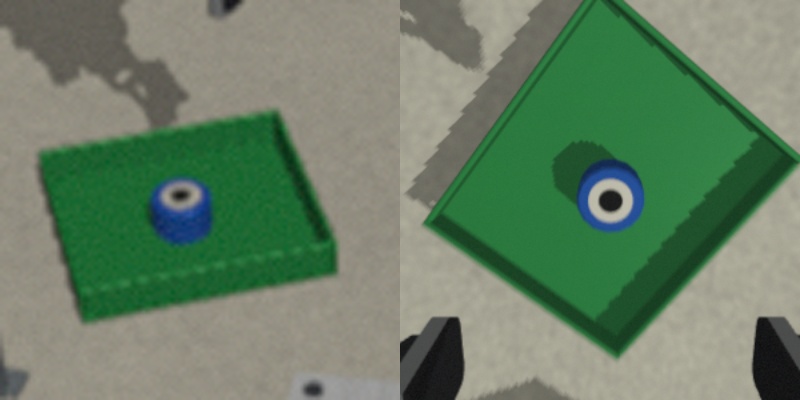

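View pics/s15.png

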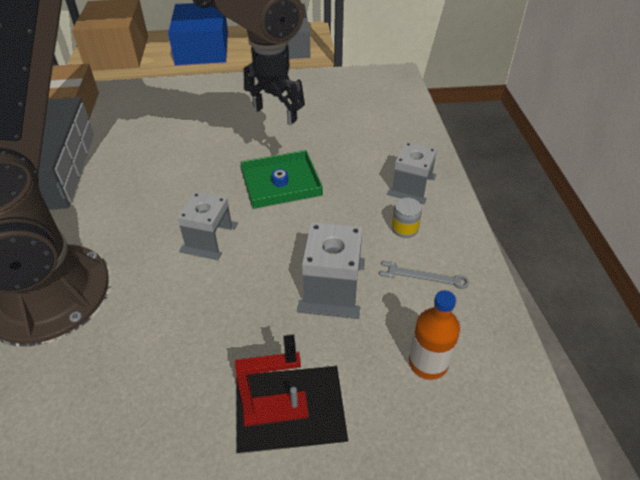

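The hub stands upright mid-tray (side px 280,177). The tool is upright on the mat (rod tip about 294,390), and the bottle, tin and wrench are at the same pixels as at the start.

```bash
python3 - <<'E'
from h import *
a=cv2.imread('pics/side0.png');b=cv2.imread('pics/s15.png')
for n,(x0,x1,y0,y1) in dict(tin=(385,430,195,240),wrench=(375,475,255,292),bottle=(405,465,290,385)).items():
    print(n,cv2.phaseCorrelate(cv2.cvtColor(a[y0:y1,x0:x1],6).astype('float32'),cv2.cvtColor(b[y0:y1,x0:x1],6).astype('float32')))
print(ctrl.job_done())
E
```

```text
tin ((0.4558338650244522, 0.582508435846723), 1.0146991249367043)
wrench ((-0.041364533322280295, 0.024263501484149685), 0.981220089673996)
bottle ((-0.0839200430196172, 0.014860418941132991), 1.0149730829728973)
the job is handed in; nothing more can be done
None
```

The job is done and handed in at about 35 s of the 72 s allowed; the hand-in reports no verdict.

**What I did:**
- **Finding the hole:** I felt round the 5 mm circle with about 8–10 N. The hole showed at about 300° in the world frame, and the rod rose freely there.
- **Freeing the hub:** It gave way at about 4 N and I pushed it roughly 14 mm up. By rod height its top then stood about 12 mm above the seat; by triangulation, 13–14 mm.
- **Putting things back:** I stood the tool back on the mat, then moved the hub to the middle of the tray and let go.

**Last checks:**
- **Final pictures:** The hub stands upright in the tray and the tool upright on the mat. The gripper is open and clear.
- **Bystanders:** The bottle, tin and wrench are within 1 pixel of where they started in the side view.

**Not clean or not checked:**
- Three neighbouring feel points (270° to 330°) felt free, not one, so I took the middle one.
- The hub leaned a few degrees in the pocket after the off-centre push. Setting it down with about 20 N left it looking upright in the pictures, but I did not measure its final angle.

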